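# Open the copy stage and square a lift plate and scale frame in its corner

### The arm

A 6-joint arm with a two-finger parallel gripper is mounted at the origin on the work surface. World frame = base frame: x ahead of the robot, y to its left, z up, the work surface at z = 0. Lengths are in mm, angles in rad, forces in N, time in s.
With the tool pointing down it reaches from about 250 to 775 mm from the base axis. Payload 8.9 kg.
Tool frame: the origin (TCP) lies at the very end of the fingers, on their centre line; the grasp point (between the pads) lies 19 mm behind it; z points along the fingers, x is the direction in which the jaws open and shut, and the axes are right-handed (so a half turn about z gives the same grasp; the last joint's range is limited). The gripper opens to 85 mm and grips with 20 to 120 N. Pads are 22 mm wide; open, the fingers measure 114 mm over their backs; the gripper's body (76 mm by 85 mm) begins 54 mm behind the grasp point. The pads swing forward as they close: fully open they stand 13 mm farther back than shut.
Start: joints at [-1.265, 0.291, -0.153, 1.127, 0, 1.431], TCP at [225.897, -473.914, 231.305] pointing down, gripper open.
Joint ranges: [-2.52, 2.52], [-0.91, 1.74], [-1.3, 1.37], [-1.96, 2.02], [-1.52, 1.47], [-3.14, 3.14]. Speed limits (rad/s): [2.22, 2.22, 2.79, 3.14, 3.14, 3.14].

### API

Orientations are given as a rotation vector (axis times angle).
In Python, from bench import * gives the robot as it stands.
- The arm moves only by the shell command python3 -m pendant 'ROWS'. ROWS is JSON, a list of rows, each an object with "xyz": the shift along the tool's x, y, z in cm, a list of three; "yaw": the turn about the tool's z in rad; "hand": the finger opening in cm, from 0 to 8.54. In form: [{"xyz": [x, y, z], "yaw": yaw, "hand": hand}, ...]. A call has 1 to 8 rows; each row shifts and turns the commanded pose from where the row before left it, along the tool's axes as they then stand; what a row does not reach is not made up. A row lasts 1/8 s, in which the tool goes at most 62.5 mm and 10.7 degrees, less where a joint would pass 70% of its speed; a pose out of reach is approached as far as the arm can. A call with a gripper value outside its range is refused whole. The fingers move at their own pace and stop on an object; the grip force is fixed at half the most. Time passes only in rows, so rows that do not move let the fingers close. It gives the time, the measured TCP pose, the force and the opening at its end, in the units of the state.
- state(): the state, without advancing time (a new reading comes with each control period).
- grab_frame(name): name is "scene" or "top"; returns the picture (480x640x3 uint8, red, green, blue); there is no depth.
- camera_params(name): a dict with "fx", "fy", "cx", "cy" (pixels), "xyz" and "orientation" of the camera in the world. Camera axes: x right, y up, looking along -z (the intrinsics and any distortion apply to the point x, -y, -z); pixel columns grow to the right and rows downward; lengths in mm; the calibration is good to about 2 mm. A picture is of the moment at which its call begins. camera_params takes no time and is no camera call.
- finish_job(): hands the job in, once; it reports no verdict.
The state is a dict: "clock": time; "joints": joint angles; "qd": joint speeds; "tau": joint torques, N m; "tcp_pos": TCP position; "ee_rot": TCP orientation; "ft_force": force on the tool from outside, world axes, zero at the start; "torque": the same for the moment, N m; "finger_gap": opening from 0.0 (shut) to 1.0 (fully open).
Only numpy, scipy, OpenCV 4.12 (cv2) and the standard library are available. Lean on these libraries where they do the work, as an engineer would, in place of code of your own. Each camera call takes 0.05 s, during which the arm holds its last target.

### The job

Slide the thumb latch of the copy stage aside so that its sprung dust cover opens, and leave it open. Then make the print ready to photograph: lay the black lift plate flat on the lit panel, pushed square into the corner against both fences with its long edge along the long fence, then lay the metal scale frame on top of it, squared against the same two fences. Leave everything else in the drawer where it stands.

Things in the scene. Friction and masses are not known exactly. Their poses are not given: they have to be found in the camera images.
- stage: backlit copy stage, a low grey box fixed to the drawer base, 180 (x) x 204 (y) x 40 mm high; origin under its centre, z up. Its flat top (z = 40 mm) carries a flush opal lit panel and two fences, both under the cover, and the latch on a free deck along its -y side
- corner (a point): where the inner faces of the two steel fences meet, on the level of the panel (40 mm above the drawer base); axes as the stage. Fences 14 mm high, 6 thick: the long one (100 mm) runs from here along -x, the short one (75 mm) along -y; no fence on the other sides. A squared sheet lies on the -x, -y side, 90 mm edge along x. On the stage at x = +66, y = +82 mm; hidden until the cover opens
- latch_pad (a point): centre of the latch's black ribbed thumb pad, 16 (x) x 14 (y) x 12 mm high, from 6.5 to 19 mm above the stage's top; it sits on a 24 x 16 mm steel slide. Locked it is at x = -8, y = -76 mm on the stage, 23 mm from the shut cover's edge; the top is clear for 70 mm on the pad's -x side. A steel tongue runs from the slide towards +y over the cover's keeper lug
- latch (a joint): travel of the thumb latch along the stage's +x (away from the robot), m; 0 = locked, 0.014 = end stop; from 0.008 on its tongue is clear of the cover's lug. A return spring pushes back with 2 to 3.5 N, plus a little friction
- cover (a joint): angle of the sprung dust cover, rad; 0 = shut and latched, 1.85 = open at its stop. Hinge along the stage's x at y = +94 mm on the stage, 40 mm above the drawer base. Released, its spring swings it open in about 1 s and holds it
- cover_edge (a point): middle of the top of the cover's free edge (opposite the hinge). The cover is a dark steel shell 156 (x) x 140 (y) x 24 mm high, from y = -46 to +94 mm on the stage when shut; open, it stands on the stage's +y side up to 180 mm above the drawer base, leaning out to 62 mm beyond the hinge
- lift_plate: black rigid lift plate with a pale print on its top face and a small white label strip at one end, solid, 90 (x) x 66 (y) x 8 mm, about 60 g; origin at the centre of its underside, z up
- scale_frame: aluminium scale frame with fine dark graduations, open window 62 x 38 mm in the middle, same outside size as the lift plate: 90 (x) x 66 (y) x 8 mm, about 80 g; origin at the centre of its underside, z up
- funnel: squat copper funnel standing mouth down, 94 mm across, 72 mm high, small wire handle; bystander, origin at the centre of its underside
- tent_a: yellow plastic marker tent, 58 x 44 mm at the foot, 72 mm high, standing by the lift plate; bystander, origin at the centre of its underside
- tent_b: second, identical yellow marker tent, standing by the scale frame; bystander, origin at the centre of its underside
- caliper: steel folding caliper lying flat, bowed legs, about 140 x 76 mm, 8 mm thick (13 mm at the pivot); bystander, origin at the centre of its underside
- tripod_head: black bakelite tripod head, round foot 68 mm across, square top plate, about 95 mm high; bystander, origin at the centre of its underside
- powder_jar: amber powder jar with black cap, 52 mm across, 62 mm high; bystander, origin at the centre of its underside
- tape_roll: roll of lifting tape lying flat, 76 mm across, 25 mm high; bystander, origin at the centre of its underside
- loupe: standing fingerprint loupe, 48 mm across, 42 mm high; bystander, origin at the centre of its underside
Mind the look-alikes: they are no part of the job. Of the things that look like the lift_plate, the middle-sized one is meant.

How it is judged (in metres and radians):
On the way, in this order (a step that is already met when the one before it is completed fails the run):
1. the thumb latch is slid aside and the cover is let go (value of joint latch above 0.007 m and value of joint cover below 1 rad), for 0.05 s.
2. the dust cover stands open (value of joint cover above 1.6 rad), for 0.2 s.
3. the lift plate lies on the panel, squared against both fences (x of lift_plate in the frame of corner between -0.048 and -0.043 m and y of lift_plate in the frame of corner between -0.036 and -0.031 m and z of lift_plate in the frame of corner between -0.002 and 0.002 m and angle between the x axis of lift_plate and the x axis of stage, either way round below 0.04 rad and angle between lift_plate's own z axis and vertical below 0.05 rad and linear speed of lift_plate below 0.02 m/s), for 0.2 s.
At the end, for the whole second after the job is handed in: the dust cover stands open (over 1.6 rad); the lift plate lies flat on the lit panel and the scale frame flat on the plate, each no more than 3 mm off either fence, long edges along the long fence to 0.04 rad, both at rest and released (all of step 3 and value of joint cover above 1.6 rad and x of scale_frame in the frame of corner between -0.048 and -0.043 m and y of scale_frame in the frame of corner between -0.036 and -0.031 m and z of scale_frame in the frame of corner between 0.006 and 0.01 m and angle between the x axis of scale_frame and the x axis of stage, either way round below 0.04 rad and angle between scale_frame's own z axis and vertical below 0.05 rad and linear speed of scale_frame below 0.02 m/s); the robot touches nothing.
It fails at once if a bystander is knocked over or shifted by more than 15 mm (distance of any of funnel, tent_a, tent_b, caliper, tripod_head, powder_jar, tape_roll, loupe from where it was at the start of the episode above 0.015 m).
It also fails if it takes over 69 s, if anything falls off the work surface, if the arm or the gripper's body presses on something with over 40 N, if the wrist force passes 120 N, or if a joint passes its speed limit or range.

## Working session

There is one attempt and no reset: what is moved stays moved. The work goes in short steps, Python scripts to look and compute and a shell command to move; the robot and the scene stay as the last step left them, time stands still between calls to the robot, and variables do not carry over. Pictures are saved under pics/ and viewed, and the job is handed in when it is done.

```bash
ls; mkdir -p pics
python3 - <<'E'
from bench import *
import cv2
print(state())
for n in("scene","top"):
    print(n,camera_params(n)); cv2.imwrite(f"pics/{n}0.png",grab_frame(n)[:,:,::-1])
E
```

```text
pics
{'clock': 0.0, 'joints': array([-1.26533949e+00,  2.91289722e-01, -1.54114815e-01,  1.12670639e+00,
       -1.96087443e-05,  1.43148559e+00]), 'qd': array([-2.85550525e-03,  4.53575232e-04, -1.84407033e-05,  1.58668316e-03,
        2.64437522e-03,  8.67251196e-05]), 'tau': array([ 6.02203249e-05, -5.37143147e+01,  3.31378019e+01,  1.53328828e-02,
       -1.82145372e-04, -1.78807774e-06]), 'tcp_pos': array([ 225.74009617, -473.50577064,  230.73170028]), 'ee_rot': array([-2.65598222e+00,  1.67634102e+00,  1.59575212e-03]), 'ft_force': array([0.35960662, 0.5390269 , 0.38022085]), 'torque': array([ 0.00899646, -0.05219481,  0.02962696]), 'finger_gap': 0.9981679900021211}
scene {'fx': 548.2222872251699, 'fy': 548.2222872251699, 'cx': 319.84703326578915, 'cy': 245.4519300073142, 'xyz': array([1094.79295532, -660.76858706,  945.94320343]), 'orientation': array([0.72914404, 0.27831952, 0.64219202])}
top {'fx': 515.8219434746181, 'fy': 515.8219434746181, 'cx': 314.86616615161114, 'cy': 239.97670402657278, 'xyz': array([ 424.97446189,  -12.17743711, 1273.04361643]), 'orientation': array([ 0.09027874, -0.06874574, -1.55989123])}
```

View pics/scene0.png

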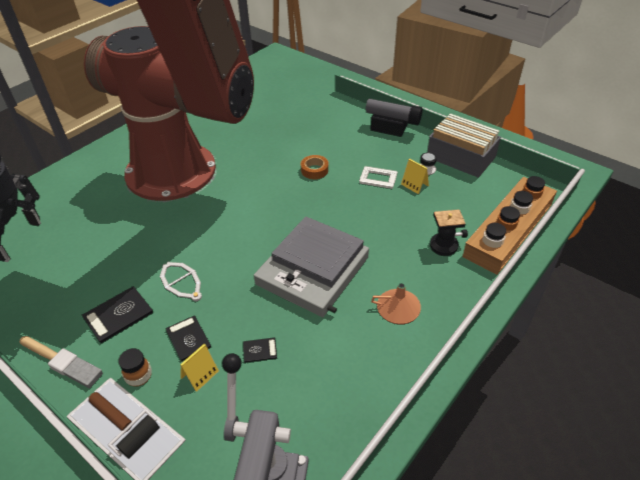

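View pics/top0.png

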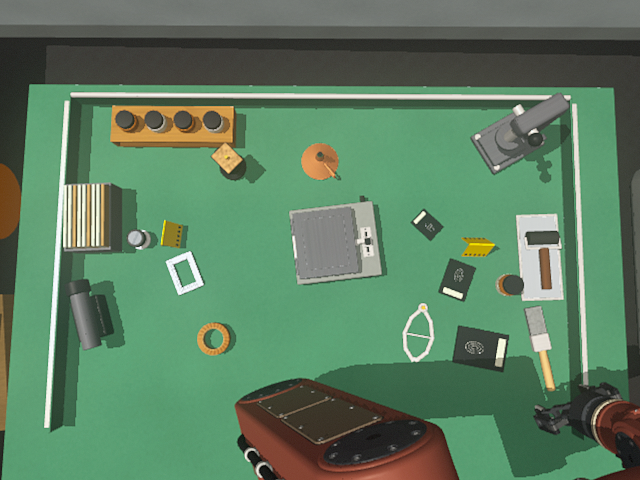

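The top picture shows three plates that look alike: large at (480,348), middle at (457,280) and small at (427,224). The middle-sized one at (457,280) next to tent_a should be the one meant. I'll enlarge and measure.

```bash
cat > h.py <<'E'
import numpy as np, cv2
from scipy.spatial.transform import Rotation as R
from bench import *
def ray(n,u,v):
    c=camera_params(n); d=np.array([(u-c['cx'])/c['fx'],-(v-c['cy'])/c['fy'],-1.])
    return c['xyz'],R.from_rotvec(c['orientation']).apply(d)
def px(n,u,v,z):
    o,d=ray(n,u,v); return (o+d*(z-o[2])/d[2])[:2]
def proj(n,p):
    c=camera_params(n); q=R.from_rotvec(c['orientation']).inv().apply(np.array(p)-c['xyz'])
    return np.array([c['cx']+c['fx']*q[0]/-q[2], c['cy']+c['fy']*-q[1]/-q[2]])
def crop(img,u0,v0,u1,v1,s,f):
    im=cv2.resize(img[v0:v1,u0:u1],None,fx=s,fy=s,interpolation=cv2.INTER_CUBIC)
    cv2.imwrite(f,im)
E
python3 - <<'E'
from h import *
t=cv2.imread("pics/top0.png")
crop(t,400,200,520,380,3,"pics/c_pl.png")
crop(t,280,185,400,295,6,"pics/c_st.png")
crop(t,120,200,240,300,6,"pics/c_fr.png")
for q in [(457,280),(480,348),(427,224),(185,273),(336,243),(366,241)]: print(q,px("top",*q,8))
E
```

```text
(457, 280) [ 458.57200955 -341.5596793 ]
(480, 348) [ 296.0527464  -393.76373879]
(427, 224) [ 595.60464941 -270.28346959]
(185, 273) [469.22061986 324.203993  ]
(336, 243) [546.55735594 -46.26673208]
(366, 241) [ 552.15447975 -120.04965459]
```

View pics/c_pl.png

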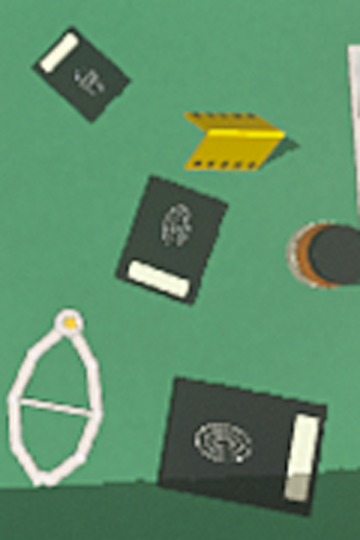

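View pics/c_st.png

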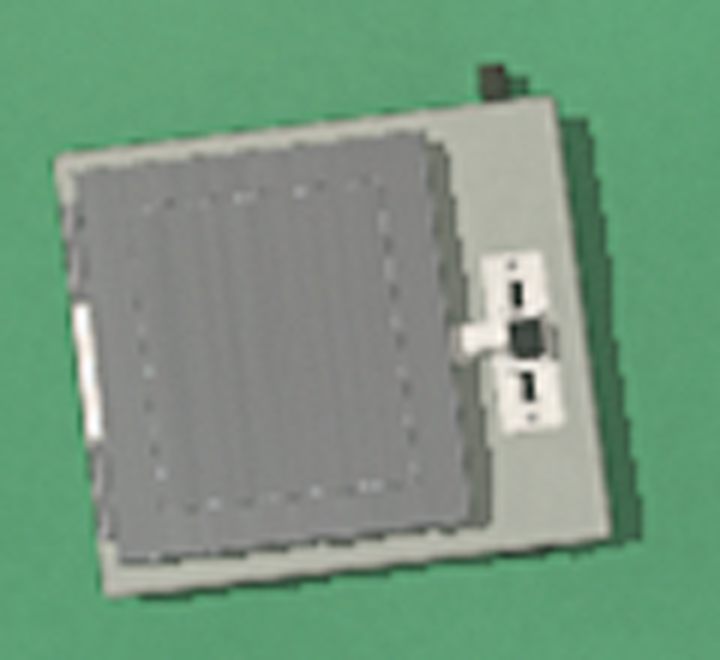

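View pics/c_fr.png

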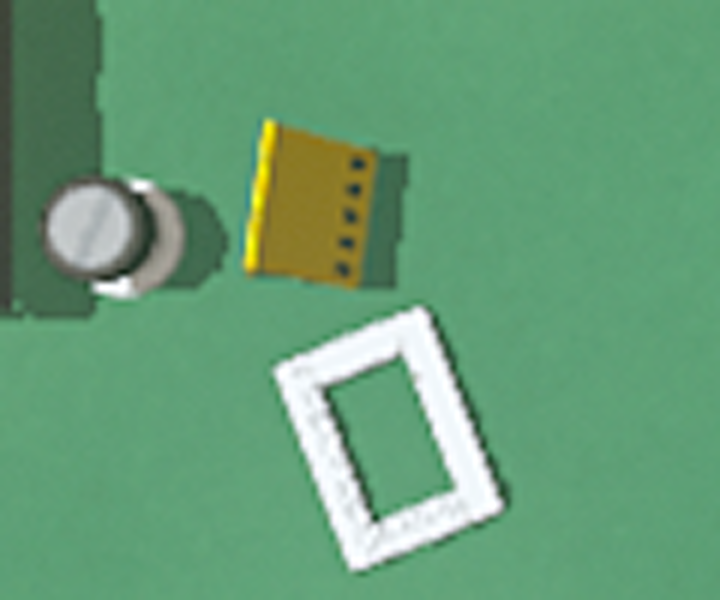

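The crops show:
- The plate, with its label at the -x end. Corners in the top picture are near (450,259), (476,268), (464,301) and (439,292).
- The stage, with its latch pad near (367,241).
- The white frame at (185,273), with its corner close to tent_b.

Next I'll fit rectangles to these corners.

```bash
cat >> h.py <<'E'
def fit(pts,model):
    # rigid 2D fit model->pts ; returns angle, t, residuals
    P=np.array(pts);M=np.array(model,float);pc,mc=P.mean(0),M.mean(0)
    H=(M-mc).T@(P-pc); a=np.arctan2(H[0,1]-H[1,0],H[0,0]+H[1,1])
    c,s=np.cos(a),np.sin(a);Rm=np.array([[c,-s],[s,c]]);t=pc-Rm@mc
    return a,t,(P-(M@Rm.T+t))
E
python3 - <<'E'
from h import *
np.set_printoptions(precision=1,suppress=True)
def un(pts,u0,v0,s): return [(u0+(U+.5)/s-.5,v0+(V+.5)/s-.5) for U,V in pts]
st=un([(553,97),(55,157),(105,595),(610,538)],280,185,6)
P=[px("top",*q,40) for q in st]
a,t,r=fit(P,[(90,-102),(90,102),(-90,102),(-90,-102)]);print("stage",a,t,r.tolist())
c,s=np.cos(a),np.sin(a);Rm=np.array([[c,-s],[s,c]])
print("pad pred",Rm@[-8,-76]+t,"seen",px("top",*un([(527,338)],280,185,6)[0],59),"corner",Rm@[66,82]+t)
pl=un([(151,177),(229,205),(192,304),(117,276)],400,200,3)
P=np.array([px("top",*q,8) for q in pl]);print(np.linalg.norm(P-np.roll(P,-1,0),axis=1))
b,t2,r=fit(P,[(45,33),(45,-33),(-45,-33),(-45,33)]);print("plate",b,t2,r.tolist())
fr=un([(275,371),(418,306),(505,505),(358,571)],120,200,6)
P=np.array([px("top",*q,8) for q in fr]);print(np.linalg.norm(P-np.roll(P,-1,0),axis=1))
b,t2,r=fit(P,[(45,33),(45,-33),(-45,-33),(-45,33)]);print("frame",b,t2,r.tolist())
sc=cv2.imread("pics/scene0.png")
crop(sc,240,200,380,320,5,"pics/c_st2.png")
crop(sc,150,300,290,400,5,"pics/c_pl2.png")
crop(sc,340,140,460,200,6,"pics/c_fr2.png")
S=state();print(R.from_rotvec(S['ee_rot']).as_matrix())
E
```

```text
stage 0.1260589791175897 [545.6 -42.2] [[-0.8395529251989728, 0.8761648190386779], [-1.2411214221489217, -1.0206402555330811], [1.595467190576926, -0.9454146685896845], [0.4852071567705707, 1.0898901050840664]]
pad pred [ 547.2 -118.6] seen [ 547.3 -119. ] corner [600.8  47.4]
[66.7 86.3 64.  85.7]
plate -0.35347205651694447 [ 459.1 -341.8] [[-2.262287454683701, 0.9859888675197794], [-1.659389014415865, 0.010540838319400336], [2.4176587804668657, 0.3798117392623226], [1.5040176886328709, -1.376341445101616]]
[64.1 89.9 65.3 89.4]
frame 0.43619831695731065 [470.3 325.7] [[0.13382509546192978, -0.9947554312562943], [-0.44669124453992026, 0.8292922874538817], [-0.07794625854575088, 0.3535922896457464], [0.39081240762374136, -0.18812914584333384]]
[[ 0.4 -0.9 -0. ]
 [-0.9 -0.4  0. ]
 [-0.  -0.  -1. ]]
```

View pics/c_st2.png

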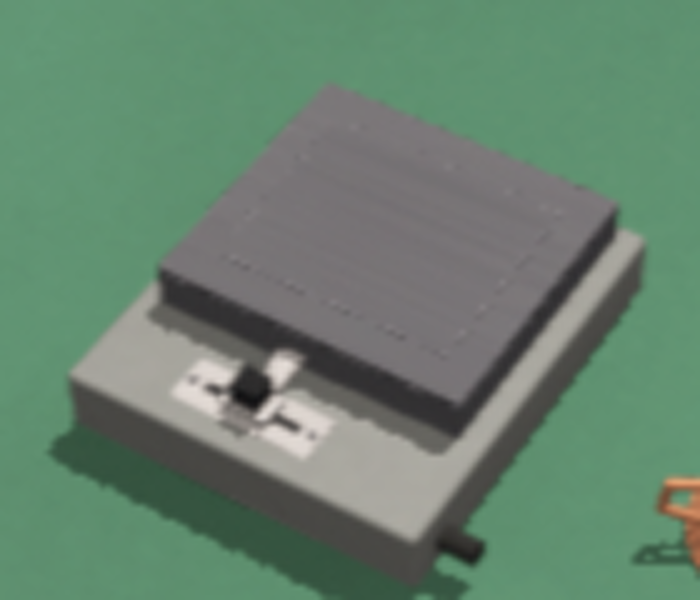

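View pics/c_pl2.png

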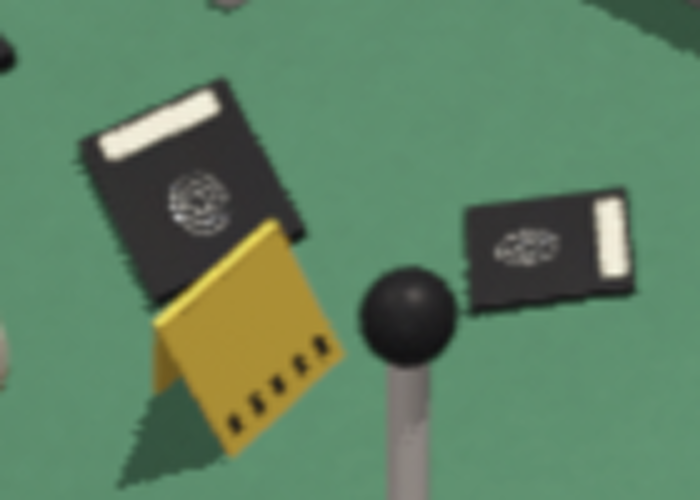

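View pics/c_fr2.png

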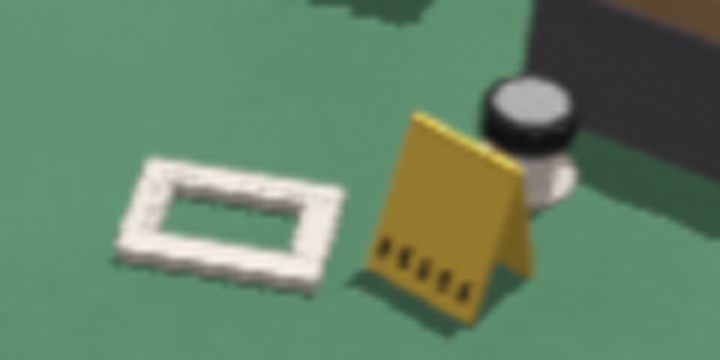

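The plate's measured size is about 90x66, so the middle one at (457,280) is right: the large one measures about 125 mm and the small one about 60 mm. The latch pad is seen within 0.5 mm of where the stage fit predicts. Next I'll plan the latch approach.

```bash
cat >> h.py <<'E'
SA,ST=0.126,np.array([545.6,-42.2])
def stage(x,y,z=0):
    c,s=np.cos(SA),np.sin(SA); return np.array([ST[0]+c*x-s*y,ST[1]+s*x+c*y,z])
def tostage(p):
    c,s=np.cos(SA),np.sin(SA); d=np.array(p[:2])-ST; return np.array([c*d[0]+s*d[1],-s*d[0]+c*d[1]])
def plan(target,ang):
    S=state();M=R.from_rotvec(S['ee_rot']).as_matrix();a=np.arctan2(M[1,0],M[0,0])
    dy=-( (ang-a+np.pi)%(2*np.pi)-np.pi)
    X=np.array([np.cos(ang),np.sin(ang),0]);Y=np.array([np.sin(ang),-np.cos(ang),0])
    d=np.array(target)-S['tcp_pos']
    print("t %.2f yaw %.3f then shift cm x %.2f y %.2f z %.2f"%(S['clock'],dy,d@X/10,d@Y/10,-d[2]/10),"F",S['ft_force'].round(1),"gap",round(S['finger_gap'],3))
def info():
    S=state();M=R.from_rotvec(S['ee_rot']).as_matrix()
    print("t %.2f"%S['clock'],"tcp",S['tcp_pos'].round(1),"stage",tostage(S['tcp_pos']).round(1),"ang %.3f"%np.arctan2(M[1,0],M[0,0]),"F",S['ft_force'].round(1),"gap",round(S['finger_gap'],3))
E
python3 - <<'E'
from h import *
plan(stage(-52,-80,110),SA)
E
```

```text
t 0.10 yaw -1.252 then shift cm x 31.95 y -30.78 z 12.08 F [-0.3  0.4 -0.4] gap 1.002
```

```bash
python3 -m pendant '[{"xyz":[0,0,0],"yaw":-0.18,"hand":0},{"xyz":[0,0,0],"yaw":-0.18,"hand":0},{"xyz":[0,0,0],"yaw":-0.18,"hand":0},{"xyz":[0,0,0],"yaw":-0.18,"hand":0},{"xyz":[0,0,0],"yaw":-0.18,"hand":0},{"xyz":[0,0,0],"yaw":-0.18,"hand":0},{"xyz":[0,0,0],"yaw":-0.172,"hand":0}]'
python3 -m pendant '[{"xyz":[4,-3.85,0],"yaw":0,"hand":0},{"xyz":[4,-3.85,0],"yaw":0,"hand":0},{"xyz":[4,-3.85,0],"yaw":0,"hand":0},{"xyz":[4,-3.85,0],"yaw":0,"hand":0},{"xyz":[4,-3.85,2],"yaw":0,"hand":0},{"xyz":[4,-3.85,2],"yaw":0,"hand":0},{"xyz":[4,-3.85,2],"yaw":0,"hand":0},{"xyz":[4,-3.85,2],"yaw":0,"hand":0}]'
python3 - <<'E'
from h import *
info(); plan(stage(-52,-80,51),SA)
E
```

```text
clock: 0.98
tcp_pos: [225.8, -473.7, 231.0]
ee_rot: [-3.134, -0.207, 0.0]
ft_force: [0.8, -0.1, 0.8]
finger_gap: -0.0
clock: 1.98
tcp_pos: [505.5, -126.5, 150.6]
ee_rot: [3.135, 0.198, -0.0]
ft_force: [0.9, -1.6, -0.0]
finger_gap: 0.001
t 1.98 tcp [ 505.5 -126.5  150.6] stage [-50.4 -78.6] ang 0.126 F [ 0.9 -1.6 -0. ] gap 0.001
t 1.98 yaw -0.000 then shift cm x -0.16 y 0.14 z 9.96 F [ 0.9 -1.6 -0. ] gap 0.001
```

```bash
python3 -m pendant '[{"xyz":[0,0.2,5],"yaw":0,"hand":0},{"xyz":[0,0,3],"yaw":0,"hand":0},{"xyz":[0,0,1.9],"yaw":0,"hand":0},{"xyz":[0,0,0],"yaw":0,"hand":0}]'
python3 - <<'E'
from h import *
info()
t=grab_frame("scene")[:,:,::-1]
crop(t,240,200,380,320,5,"pics/l1.png")
E
```

```text
clock: 2.48
tcp_pos: [503.6, -129.5, 50.9]
ee_rot: [-3.134, -0.198, 0.005]
ft_force: [0.1, 0.3, 0.0]
finger_gap: 0.003
t 2.48 tcp [ 503.6 -129.5   50.9] stage [-52.7 -81.4] ang 0.126 F [0.1 0.3 0. ] gap 0.003
```

View pics/l1.png

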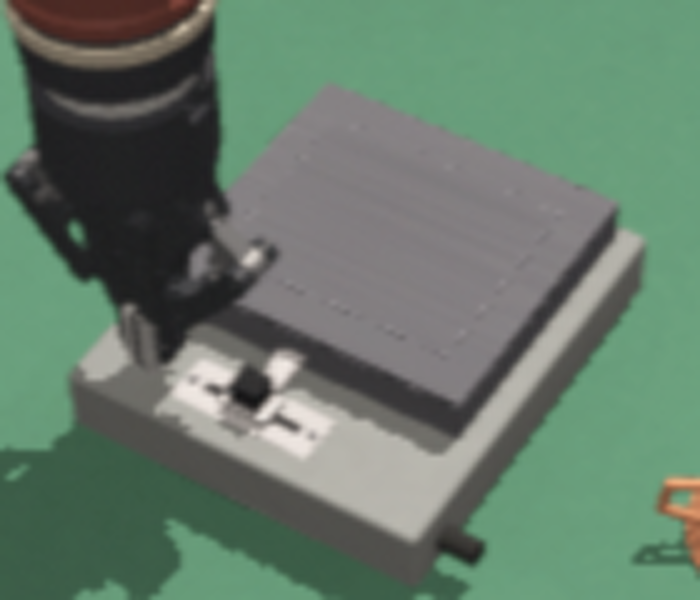

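The closed fingertips are down on the deck at about (180,350) in the crop, short of the pad at (248,385). I'll push along +x.

```bash
python3 -m pendant '[{"xyz":[1,0,0],"yaw":0,"hand":0},{"xyz":[1,0,0],"yaw":0,"hand":0},{"xyz":[0.5,0,0],"yaw":0,"hand":0}]'
```

```text
clock: 2.9
tcp_pos: [531.1, -127.1, 52.9]
ee_rot: [3.135, 0.198, 0.002]
ft_force: [0.7, 0.5, 0.1]
finger_gap: -0.0
```

```bash
python3 -m pendant '[{"xyz":[0.5,0,0],"yaw":0,"hand":0},{"xyz":[0.5,0,0],"yaw":0,"hand":0}]'
```

```text
clock: 3.15
tcp_pos: [539.3, -125.7, 52.4]
ee_rot: [3.135, 0.198, -0.002]
ft_force: [-3.7, -0.7, 5.5]
finger_gap: -0.004
```

```bash
python3 -m pendant '[{"xyz":[0.4,0,0],"yaw":0,"hand":0},{"xyz":[0.4,0,0],"yaw":0,"hand":0}]'
python3 - <<'E'
from h import *
info()
t=grab_frame("scene")[:,:,::-1]
crop(t,240,200,380,320,5,"pics/l2.png")
E
```

```text
clock: 3.4
tcp_pos: [547.6, -124.7, 52.4]
ee_rot: [-3.135, -0.198, 0.001]
ft_force: [-3.9, 0.3, 4.0]
finger_gap: 0.003
t 3.40 tcp [ 547.6 -124.7   52.4] stage [ -8.4 -82.1] ang 0.126 F [-3.9  0.3  4. ] gap 0.003
```

View pics/l2.png

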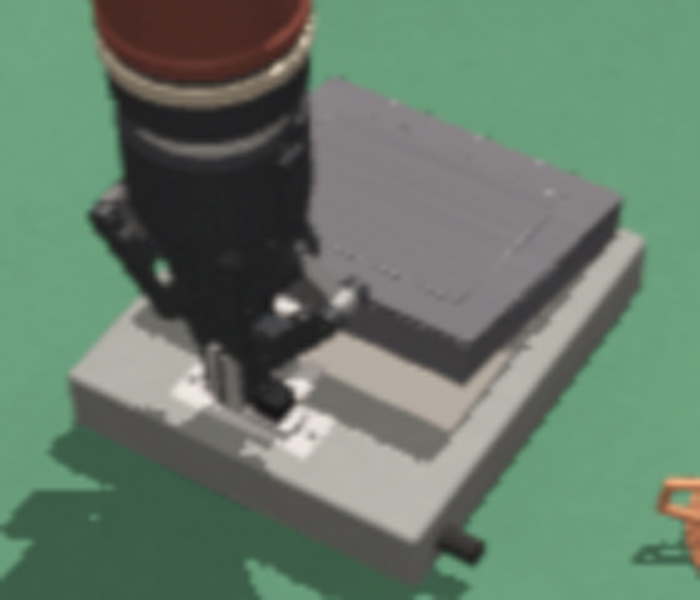

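The latch has moved and the cover's front edge is lifting. I'll hold until it is clear.

```bash
python3 -m pendant '[{"xyz":[0.2,0,0],"yaw":0,"hand":0},{"xyz":[0,0,0],"yaw":0,"hand":0},{"xyz":[0,0,0],"yaw":0,"hand":0},{"xyz":[0,0,0],"yaw":0,"hand":0},{"xyz":[0,0,0],"yaw":0,"hand":0},{"xyz":[0,0,0],"yaw":0,"hand":0}]'
python3 -m pendant '[{"xyz":[-1.5,0,0],"yaw":0,"hand":0},{"xyz":[-2,0.5,-1],"yaw":0,"hand":0},{"xyz":[0,0,-5],"yaw":0,"hand":8},{"xyz":[0,0,-6],"yaw":0,"hand":8}]'
python3 - <<'E'
from h import *
info()
t=grab_frame("scene")[:,:,::-1]
crop(t,240,150,400,320,4,"pics/l3.png")
E
```

```text
clock: 4.2
tcp_pos: [549.5, -124.4, 52.3]
ee_rot: [-3.135, -0.198, -0.0]
ft_force: [-3.5, 0.4, 4.6]
finger_gap: -0.001
clock: 4.7
tcp_pos: [515.1, -133.8, 172.9]
ee_rot: [-3.135, -0.197, 0.001]
ft_force: [1.3, -0.4, -0.6]
finger_gap: 0.427
t 4.70 tcp [ 515.1 -133.8  172.9] stage [-41.8 -87. ] ang 0.126 F [ 1.3 -0.4 -0.6] gap 0.427
```

View pics/l3.png

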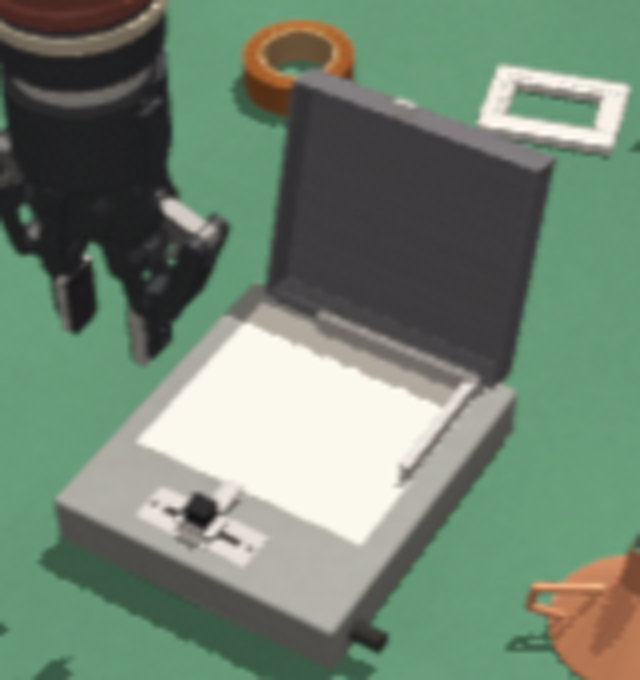

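The cover stands open and the panel is visible, with the fence corner at about (478,380) in the crop. Next is the plate, and I'll refine its pose by segmentation.

Run:
```python
from h import *
t=cv2.imread("pics/top0.png")
def rect(mask,u0,v0,z,name):
    cs,_=cv2.findContours(mask,cv2.RETR_EXTERNAL,cv2.CHAIN_APPROX_NONE)
    c=max(cs,key=cv2.contourArea)+np.array([u0,v0])
    W=np.array([px("top",*p[0],z) for p in c],np.float32)
    print(name,cv2.minAreaRect(W))
s=t[250:310,430:485]; rect(((s.max(2)<70)|(s.min(2)>150)).astype(np.uint8),430,250,8,"plate")
s=t[245:300,160:210]; rect((s.min(2)>150).astype(np.uint8),160,245,8,"frame")
plan([459,-342,60],1.218)
```

```text
plate ((428.9673767089844, -329.167236328125), (63.142295837402344, 21.156455993652344), 69.8859634399414)
frame ((470.4543762207031, 326.2920227050781), (92.16947937011719, 67.58061981201172), 23.151796340942383)
t 4.75 yaw -1.092 then shift cm x -21.48 y 1.53 z 12.12 F [ 4.  -0.4  6.3] gap 0.508
```

```bash
python3 -m pendant '[{"xyz":[0,0,0],"yaw":-0.182,"hand":8},{"xyz":[0,0,0],"yaw":-0.182,"hand":8},{"xyz":[0,0,0],"yaw":-0.182,"hand":8},{"xyz":[0,0,0],"yaw":-0.182,"hand":8},{"xyz":[0,0,0],"yaw":-0.182,"hand":8},{"xyz":[0,0,0],"yaw":-0.182,"hand":8}]'
python3 -m pendant '[{"xyz":[-5,0.5,0],"yaw":0,"hand":8},{"xyz":[-5,0.5,0],"yaw":0,"hand":8},{"xyz":[-5,0.5,2],"yaw":0,"hand":8},{"xyz":[-5,0,4],"yaw":0,"hand":8},{"xyz":[-1.5,0,5],"yaw":0,"hand":8},{"xyz":[0,0,0],"yaw":0,"hand":8}]'
python3 - <<'E'
from h import *
info()
plan([459,-342,20],1.218)
t=grab_frame("scene")[:,:,::-1]
crop(t,130,270,270,390,5,"pics/p1.png")
t=grab_frame("top")[:,:,::-1]
crop(t,400,230,520,330,6,"pics/p1t.png")
E
```

```text
clock: 5.5
tcp_pos: [516.1, -134.0, 172.2]
ee_rot: [2.571, 1.804, 0.001]
ft_force: [-0.0, -0.6, -0.9]
finger_gap: 0.939
clock: 6.25
tcp_pos: [453.4, -338.8, 60.1]
ee_rot: [-2.574, -1.791, 0.002]
ft_force: [0.1, 0.6, 0.5]
finger_gap: 0.938
t 6.25 tcp [ 453.4 -338.8   60.1] stage [-128.8 -282.7] ang 1.216 F [0.1 0.6 0.5] gap 0.938
t 6.25 yaw -0.002 then shift cm x -0.10 y 0.64 z 4.01 F [0.1 0.6 0.5] gap 0.938
```

View pics/p1.png

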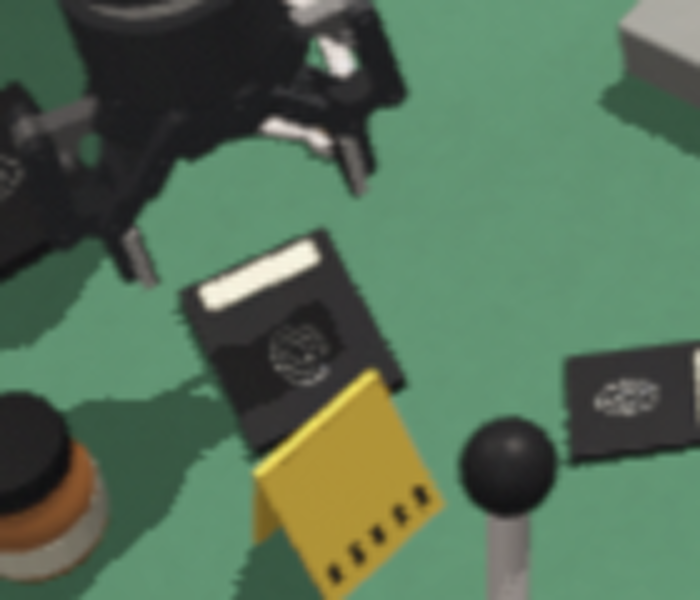

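View pics/p1t.png

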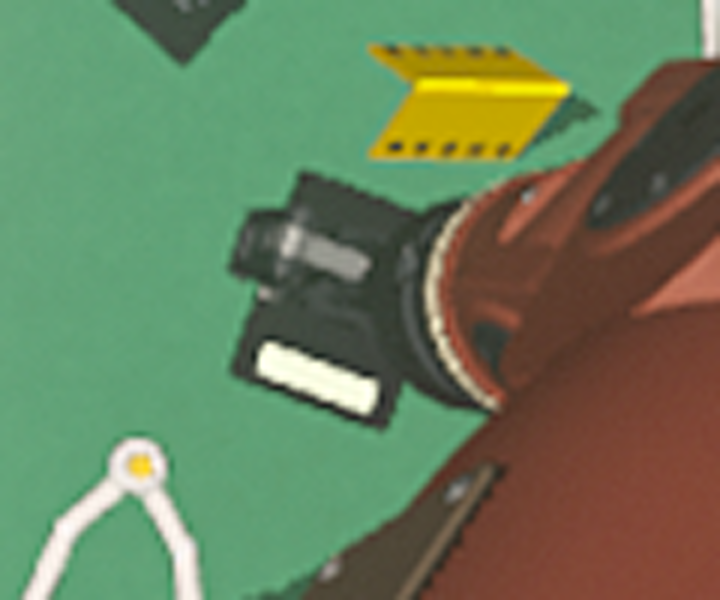

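The open fingertips straddle the plate, at about (150,285) and (360,192) in the crop. I'll check the tips' real height when open.

Run:
```python
from h import *
S=state();X=R.from_rotvec(S['ee_rot']).as_matrix()[:,0]
for z in (60,65,70,75):
    for s in (-45,45):
        p=S['tcp_pos']+s*X;p[2]=z; q=proj("scene",p); print(z,s,(q-[130,270])*5)
```

```text
60 -45 [150.22190953 295.67296841]
60 45 [363.59609591 200.04217665]
65 -45 [147.3107944  288.24118063]
65 45 [361.46071664 192.50560379]
70 -45 [144.38011286 280.75944175]
70 45 [359.31138521 184.91978842]
75 -45 [141.42966699 273.22724646]
75 45 [357.14796445 177.28424637]
```

```bash
python3 -m pendant '[{"xyz":[-0.1,0.2,3],"yaw":0,"hand":7.5},{"xyz":[0,0,2.5],"yaw":0,"hand":7.5},{"xyz":[0,0,0.3],"yaw":0,"hand":7.5},{"xyz":[0,0,0],"yaw":0,"hand":7.5}]'
python3 -m pendant '[{"xyz":[0,0,0.2],"yaw":0,"hand":7.5},{"xyz":[0,0,0],"yaw":0,"hand":7.5}]'
python3 - <<'E'
from h import *
info()
t=grab_frame("scene")[:,:,::-1]
crop(t,130,270,270,390,5,"pics/p2.png")
E
```

```text
clock: 6.85
tcp_pos: [458.5, -341.6, 7.0]
ee_rot: [2.574, 1.797, 0.001]
ft_force: [1.3, 0.3, -0.1]
finger_gap: 0.872
clock: 7.1
tcp_pos: [457.6, -341.6, 4.0]
ee_rot: [2.576, 1.797, 0.0]
ft_force: [0.1, -0.5, 0.1]
finger_gap: 0.879
t 7.10 tcp [ 457.6 -341.6    4. ] stage [-124.9 -286. ] ang 1.218 F [ 0.1 -0.5  0.1] gap 0.879
```

View pics/p2.png

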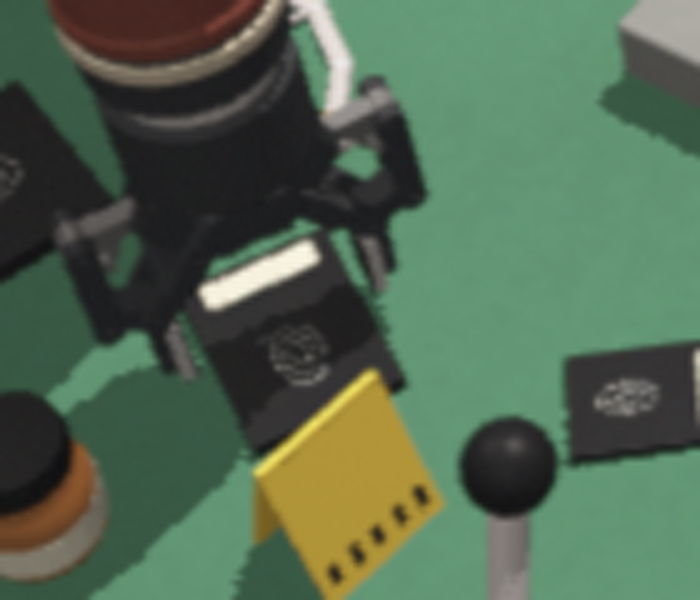

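The fingers straddle the plate and are still a few mm above the table. I'll feel for the table in small steps.

```bash
for i in 1; do python3 -m pendant '[{"xyz":[0,0,0.3],"yaw":0,"hand":7.5},{"xyz":[0,0,0],"yaw":0,"hand":7.5}]'; done
python3 -m pendant '[{"xyz":[0,0,0.2],"yaw":0,"hand":7.5},{"xyz":[0,0,0],"yaw":0,"hand":7.5}]'
python3 -m pendant '[{"xyz":[0,0,0.2],"yaw":0,"hand":7.5},{"xyz":[0,0,0],"yaw":0,"hand":7.5}]'
```

```text
clock: 7.4
tcp_pos: [457.0, -341.1, 0.0]
ee_rot: [-2.576, -1.797, 0.0]
ft_force: [0.4, -0.4, -0.1]
finger_gap: 0.882
clock: 7.65
tcp_pos: [457.1, -341.2, -2.0]
ee_rot: [-2.577, -1.797, 0.0]
ft_force: [-0.2, -0.5, -0.4]
finger_gap: 0.878
clock: 7.9
tcp_pos: [457.1, -341.2, -3.9]
ee_rot: [-2.577, -1.797, 0.0]
ft_force: [-0.8, -0.4, -0.4]
finger_gap: 0.879
```

```bash
python3 -m pendant '[{"xyz":[0,0,0.2],"yaw":0,"hand":7.5},{"xyz":[0,0,0],"yaw":0,"hand":7.5}]'
python3 -m pendant '[{"xyz":[0,0,0.2],"yaw":0,"hand":7.5},{"xyz":[0,0,0],"yaw":0,"hand":7.5}]'
```

```text
clock: 8.15
tcp_pos: [457.1, -341.2, -5.9]
ee_rot: [-2.577, -1.797, 0.0]
ft_force: [0.3, -0.1, -0.3]
finger_gap: 0.878
clock: 8.4
tcp_pos: [457.1, -341.2, -7.9]
ee_rot: [-2.577, -1.797, 0.0]
ft_force: [-1.3, 0.2, -0.3]
finger_gap: 0.881
```

```bash
python3 -m pendant '[{"xyz":[0,0,-0.2],"yaw":0,"hand":7},{"xyz":[0,0,0],"yaw":0,"hand":6},{"xyz":[0,0,0],"yaw":0,"hand":6},{"xyz":[0,0,0],"yaw":0,"hand":6},{"xyz":[0,0,0],"yaw":0,"hand":6}]'
python3 - <<'E'
from h import *
info()
E
```

```text
clock: 9.02
tcp_pos: [457.3, -341.3, -4.9]
ee_rot: [2.576, 1.797, 0.0]
ft_force: [-2.7, 1.8, 10.8]
finger_gap: 0.749
t 9.03 tcp [ 457.3 -341.3   -4.9] stage [-125.2 -285.6] ang 1.218 F [-2.7  1.8 10.8] gap 0.749
```

```bash
python3 -m pendant '[{"xyz":[0,0,-1],"yaw":0,"hand":5.5},{"xyz":[0,0,-2],"yaw":0,"hand":5.5},{"xyz":[0,0,0],"yaw":0,"hand":5.5}]'
python3 - <<'E'
from h import *
info()
t=grab_frame("scene")[:,:,::-1]
crop(t,130,250,270,370,5,"pics/p3.png")
E
```

```text
clock: 9.4
tcp_pos: [458.2, -342.3, 25.8]
ee_rot: [2.574, 1.795, 0.001]
ft_force: [-0.4, -1.0, -0.7]
finger_gap: 0.744
t 9.40 tcp [ 458.2 -342.3   25.8] stage [-124.4 -286.7] ang 1.218 F [-0.4 -1.  -0.7] gap 0.744
```

View pics/p3.png

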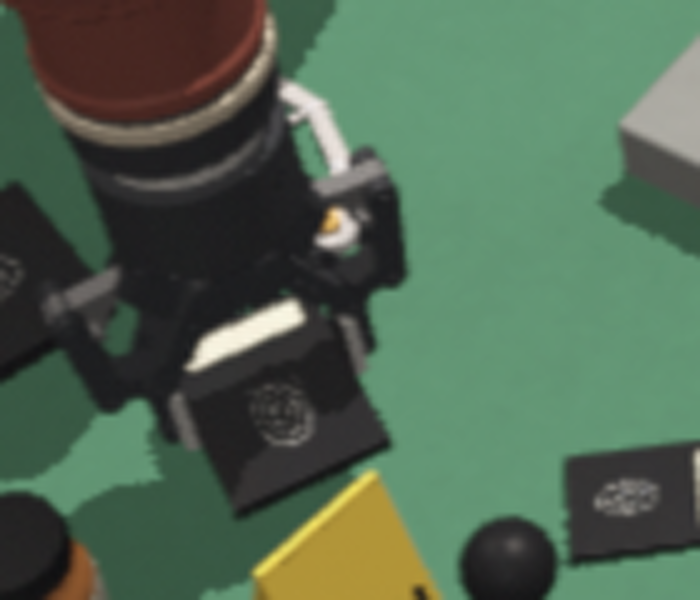

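The plate is lifted, but it may be pitched about the jaw axis. I'll check that against a flat projection.

Run:
```python
from h import *
from scipy.optimize import least_squares
S=state();a=1.218-np.pi/2
obs=np.array([(237,512),(390,440),(312,302),(183,375)])  # +x-y? order: see
obs=(obs+.5)/5-.5+[130,250]
X=np.array([np.cos(a),np.sin(a),0]);Y=np.array([-np.sin(a),np.cos(a),0])
M=[(45,-33),(45,33),(-45,33),(-45,-33)]
def P(v):
    cx,cy,cz,pit,roll,dz=v
    Rr=R.from_euler('ZYX',[a+dz,pit,roll])
    return np.array([proj("scene",Rr.apply([x,y,0])+[cx,cy,cz]) for x,y in M])
print("flat",((P([459,-342,38,0,0,0])-[130,250])*5).round())
r=least_squares(lambda v:np.r_[(P(v)-obs).ravel(),(v[4])*10,(v[5])*10],[459,-342,38,0,0,0]);print(r.x.round(3),r.fun.round(1))
```

```text
flat [[231. 505.]
 [388. 431.]
 [305. 278.]
 [154. 344.]]
[ 4.20619e+02 -3.21147e+02 -3.04440e+01 -9.60000e-02  7.70000e-02
 -2.10000e-02] [ 0.8  0.1 -0.7 -0.3  0.9  0.5 -1.1 -0.4  0.8 -0.2]
```

Comparing the label-to-corner offset before and after the lift (83,123 against 85,122 px), the plate is level in the grip. Next I'll carry it to the panel.

```bash
python3 -m pendant '[{"xyz":[0,0,-4],"yaw":0,"hand":5.5},{"xyz":[0,0,-5],"yaw":0,"hand":5.5},{"xyz":[0,0,0],"yaw":-0.16,"hand":5.5},{"xyz":[0,0,0],"yaw":-0.16,"hand":5.5},{"xyz":[0,0,0],"yaw":-0.159,"hand":5.5}]'
python3 - <<'E'
from h import *
info();plan(stage(11,25,80),SA+np.pi/2)
E
```

```text
clock: 10.07
tcp_pos: [456.9, -341.0, 113.5]
ee_rot: [-2.07, -2.362, -0.0]
ft_force: [-0.1, 0.6, -0.6]
finger_gap: 0.746
t 10.07 tcp [ 456.9 -341.   113.5] stage [-125.5 -285.3] ang 1.702 F [-0.1  0.6 -0.6] gap 0.746
t 10.07 yaw 0.005 then shift cm x 31.03 y 13.65 z 3.35 F [-0.1  0.6 -0.6] gap 0.746
```

```bash
python3 -m pendant '[{"xyz":[4,1.7,0],"yaw":0.005,"hand":5.5},{"xyz":[4.5,2,0],"yaw":0,"hand":5.5},{"xyz":[4.5,2,0],"yaw":0,"hand":5.5},{"xyz":[4.5,2,0],"yaw":0,"hand":5.5},{"xyz":[4.5,2,0],"yaw":0,"hand":5.5},{"xyz":[4.5,2,0],"yaw":0,"hand":5.5},{"xyz":[4.5,2,0],"yaw":0,"hand":5.5},{"xyz":[0,0,0],"yaw":0,"hand":5.5}]'
python3 - <<'E'
from h import *
info();plan(stage(11,25,50),SA+np.pi/2)
t=grab_frame("scene")[:,:,::-1]
crop(t,240,150,400,320,4,"pics/s1.png")
t=grab_frame("top")[:,:,::-1]
crop(t,270,170,400,300,5,"pics/s1t.png")
E
```

```text
clock: 11.08
tcp_pos: [555.7, -13.8, 113.4]
ee_rot: [-2.077, -2.355, -0.0]
ft_force: [-0.1, -1.0, -0.9]
finger_gap: 0.747
t 11.07 tcp [555.7 -13.8 113.4] stage [13.5 26.9] ang 1.696 F [-0.1 -1.  -0.9] gap 0.747
t 11.07 yaw -0.001 then shift cm x -0.19 y -0.25 z 6.34 F [-0.1 -1.  -0.9] gap 0.747
```

View pics/s1.png

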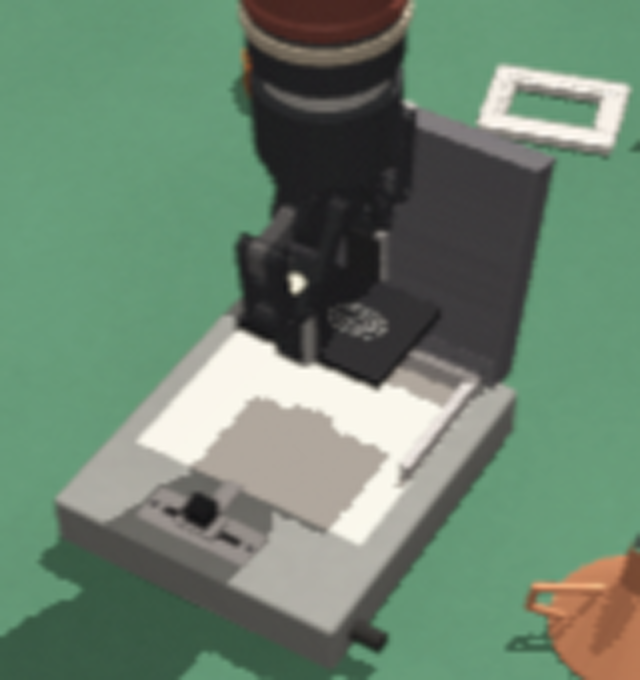

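View pics/s1t.png

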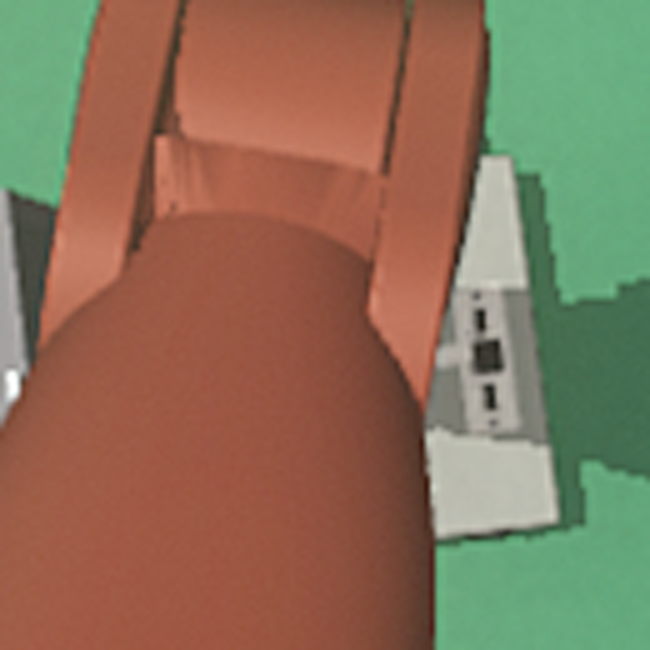

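The plate hangs level over the panel, clear of both fences, with its +x end at (408,350) in the crop. Lowering it.

```bash
python3 -m pendant '[{"xyz":[-0.3,-0.3,3],"yaw":0,"hand":5.5},{"xyz":[0,0,3],"yaw":0,"hand":5.5},{"xyz":[0,0,1.4],"yaw":0,"hand":5.5},{"xyz":[0,0,0],"yaw":0,"hand":5.5}]'
python3 -m pendant '[{"xyz":[0,0,0.2],"yaw":0,"hand":5.5},{"xyz":[0,0,0],"yaw":0,"hand":5.5}]'
python3 -m pendant '[{"xyz":[0,0,0.1],"yaw":0,"hand":5.5},{"xyz":[0,0,0],"yaw":0,"hand":5.5}]'
```

```text
clock: 11.68
tcp_pos: [552.1, -20.9, 39.6]
ee_rot: [-2.083, -2.35, 0.002]
ft_force: [-0.0, 0.7, -0.5]
finger_gap: 0.745
clock: 11.92
tcp_pos: [553.5, -20.5, 39.1]
ee_rot: [2.082, 2.351, 0.001]
ft_force: [0.1, 0.5, -0.2]
finger_gap: 0.75
clock: 12.18
tcp_pos: [553.0, -20.2, 37.5]
ee_rot: [2.083, 2.352, 0.0]
ft_force: [-0.4, -0.9, -0.5]
finger_gap: 0.748
```

```bash
python3 -m pendant '[{"xyz":[0,0,0.1],"yaw":0,"hand":5.5},{"xyz":[0,0,0],"yaw":0,"hand":5.5}]'
python3 -m pendant '[{"xyz":[0,0,0.1],"yaw":0,"hand":5.5},{"xyz":[0,0,0],"yaw":0,"hand":5.5}]'
python3 -c "
from h import *
info()"
```

```text
clock: 12.42
tcp_pos: [552.8, -20.2, 36.2]
ee_rot: [-2.083, -2.352, 0.0]
ft_force: [-0.1, 0.2, -0.9]
finger_gap: 0.747
clock: 12.68
tcp_pos: [552.9, -20.2, 35.3]
ee_rot: [2.083, 2.352, 0.0]
ft_force: [0.0, 1.1, 0.7]
finger_gap: 0.753
t 12.68 tcp [552.9 -20.2  35.3] stage [10.  20.9] ang 1.692 F [0.  1.1 0.7] gap 0.753
```

```bash
python3 -m pendant '[{"xyz":[0,-0.4,0],"yaw":-0.003,"hand":5.5},{"xyz":[0,-0.3,0],"yaw":0,"hand":5.5},{"xyz":[0,0,0],"yaw":0,"hand":5.5}]'
python3 -m pendant '[{"xyz":[0,-0.1,0],"yaw":0,"hand":5.5},{"xyz":[0,-0.1,0],"yaw":0,"hand":5.5},{"xyz":[0,0,0],"yaw":0,"hand":5.5}]'
python3 -c "
from h import *
info()"
```

```text
clock: 13.05
tcp_pos: [545.4, -21.2, 35.3]
ee_rot: [-2.079, -2.355, 0.001]
ft_force: [-1.3, -0.7, 1.7]
finger_gap: 0.748
clock: 13.42
tcp_pos: [544.0, -21.4, 35.3]
ee_rot: [2.079, 2.355, 0.0]
ft_force: [0.2, 0.4, 0.2]
finger_gap: 0.748
t 13.43 tcp [544.  -21.4  35.3] stage [ 1.  20.8] ang 1.695 F [0.2 0.4 0.2] gap 0.748
```

The sign was wrong: at this yaw tool +y is stage +x. Nothing was touched. Correcting it.

```bash
python3 -m pendant '[{"xyz":[0,0.5,0],"yaw":0,"hand":5.5},{"xyz":[0,0.5,0],"yaw":0,"hand":5.5},{"xyz":[0,0.5,0],"yaw":0,"hand":5.5},{"xyz":[0,0,0],"yaw":0,"hand":5.5}]'
python3 -m pendant '[{"xyz":[0,0.15,0],"yaw":0,"hand":5.5},{"xyz":[0,0,0],"yaw":0,"hand":5.5}]'
python3 -c "
from h import *
info()
t=grab_frame('scene')[:,:,::-1]
crop(t,240,150,400,320,4,'pics/s2.png')"
```

```text
clock: 13.92
tcp_pos: [559.9, -19.4, 35.3]
ee_rot: [2.079, 2.355, 0.001]
ft_force: [1.4, -0.4, 0.2]
finger_gap: 0.748
clock: 14.18
tcp_pos: [560.1, -19.4, 35.3]
ee_rot: [-2.079, -2.355, 0.0]
ft_force: [-2.4, -1.4, 2.8]
finger_gap: 0.75
t 14.18 tcp [560.1 -19.4  35.3] stage [17.3 20.8] ang 1.695 F [-2.4 -1.4  2.8] gap 0.75
```

View pics/s2.png

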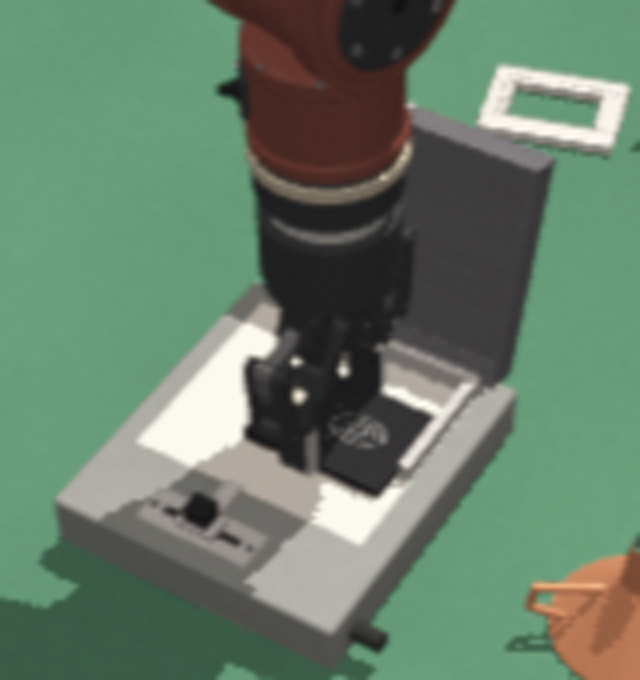

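The plate's +x end now rests at the short fence. Release, back off, close the fingers and get ready to push +y.

```bash
python3 -m pendant '[{"xyz":[0,0,0],"yaw":0,"hand":7.6},{"xyz":[0,0,0],"yaw":0,"hand":7.6},{"xyz":[0,0,0],"yaw":0,"hand":7.6},{"xyz":[0,0,-2],"yaw":0,"hand":7.6},{"xyz":[0,0,-3],"yaw":0,"hand":7.6},{"xyz":[-3,0,0],"yaw":0,"hand":0},{"xyz":[-3,0,0],"yaw":0,"hand":0},{"xyz":[0,0,0],"yaw":0,"hand":0}]'
python3 - <<'E'
from h import *
info();plan(stage(21,-38,42),SA+np.pi/2)
t=grab_frame("scene")[:,:,::-1]
crop(t,240,150,400,320,4,"pics/s3.png")
E
```

```text
clock: 15.22
tcp_pos: [568.2, -80.6, 85.3]
ee_rot: [2.081, 2.352, 0.0]
ft_force: [-0.1, 0.7, -0.3]
finger_gap: 0.25
t 15.22 tcp [568.2 -80.6  85.3] stage [ 17.6 -40.9] ang 1.693 F [-0.1  0.7 -0.3] gap 0.25
t 15.22 yaw -0.004 then shift cm x 0.29 y 0.34 z 4.33 F [-0.1  0.7 -0.3] gap 0.25
```

View pics/s3.png

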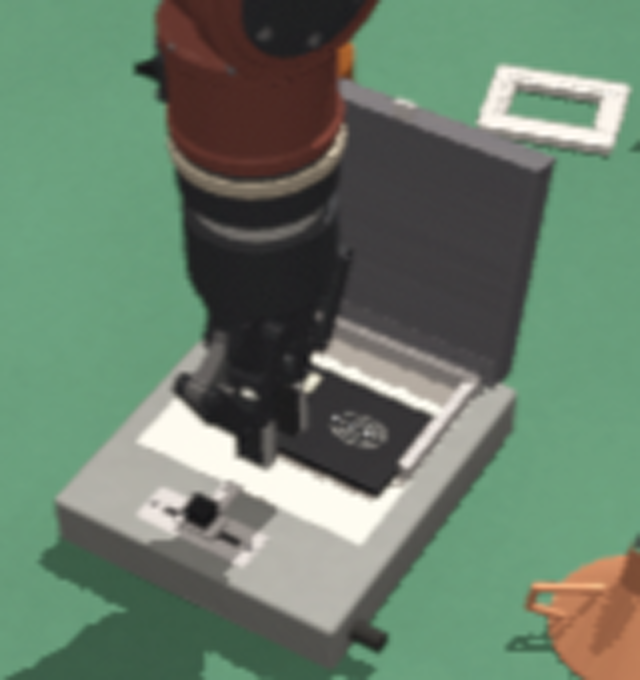

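```bash
python3 -m pendant '[{"xyz":[0,0.3,0],"yaw":-0.004,"hand":0},{"xyz":[0,0,0],"yaw":0,"hand":0},{"xyz":[0,0,2.5],"yaw":0,"hand":0},{"xyz":[0,0,1.6],"yaw":0,"hand":0},{"xyz":[0,0,0.1],"yaw":0,"hand":0},{"xyz":[0,0,0],"yaw":0,"hand":0}]'
python3 -m pendant '[{"xyz":[0.6,0,0],"yaw":0,"hand":0},{"xyz":[0.6,0,0],"yaw":0,"hand":0},{"xyz":[0.6,0,0],"yaw":0,"hand":0},{"xyz":[0.6,0,0],"yaw":0,"hand":0},{"xyz":[0,0,0],"yaw":0,"hand":0}]'
python3 -c "
from h import *
info()
t=grab_frame('scene')[:,:,::-1]
crop(t,240,150,400,320,4,'pics/s4.png')"
```

```text
clock: 16.02
tcp_pos: [571.0, -78.4, 43.6]
ee_rot: [2.074, 2.359, 0.0]
ft_force: [-0.1, 0.5, 0.6]
finger_gap: 0.001
clock: 16.65
tcp_pos: [567.6, -54.2, 43.3]
ee_rot: [-2.074, -2.36, -0.0]
ft_force: [0.6, -0.3, 0.2]
finger_gap: 0.001
t 16.65 tcp [567.6 -54.2  43.3] stage [ 20.3 -14.6] ang 1.700 F [ 0.6 -0.3  0.2] gap 0.001
```

View pics/s4.png

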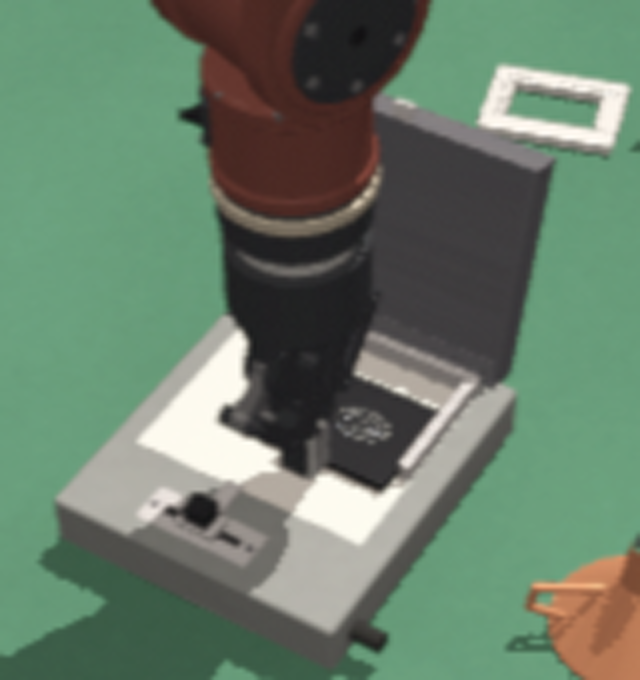

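The plate has started sliding. I'll keep pushing, slowing near the fence.

```bash
python3 -m pendant '[{"xyz":[0.5,0,0],"yaw":0,"hand":0},{"xyz":[0.5,0,0],"yaw":0,"hand":0},{"xyz":[0.5,0,0],"yaw":0,"hand":0},{"xyz":[0.3,0,0],"yaw":0,"hand":0},{"xyz":[0,0,0],"yaw":0,"hand":0}]'
python3 -m pendant '[{"xyz":[0.15,0,0],"yaw":0,"hand":0},{"xyz":[0.15,0,0],"yaw":0,"hand":0},{"xyz":[0,0,0],"yaw":0,"hand":0}]'
python3 -c "
from h import *
info()
t=grab_frame('scene')[:,:,::-1]
crop(t,300,210,380,280,8,'pics/s5.png')"
```

```text
clock: 17.32
tcp_pos: [565.2, -36.4, 43.2]
ee_rot: [-2.074, -2.359, -0.0]
ft_force: [-0.0, -0.1, 0.6]
finger_gap: -0.0
clock: 17.7
tcp_pos: [564.9, -33.8, 43.2]
ee_rot: [-2.074, -2.359, -0.0]
ft_force: [-1.0, -1.1, -0.7]
finger_gap: -0.001
t 17.70 tcp [564.9 -33.8  43.2] stage [20.2  5.9] ang 1.699 F [-1.  -1.1 -0.7] gap -0.001
```

View pics/s5.png

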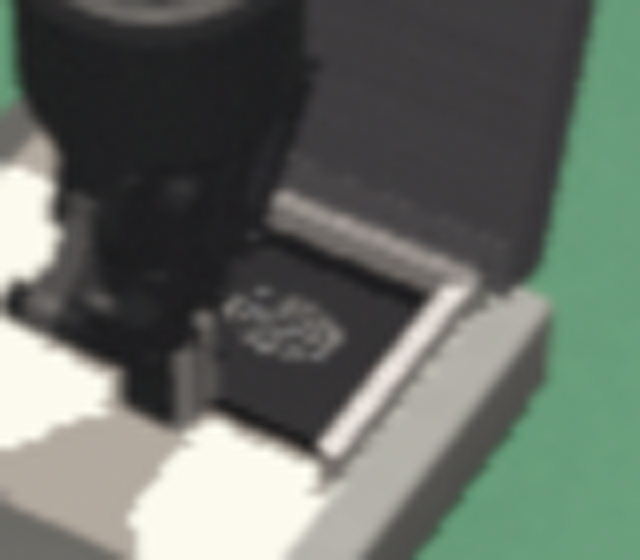

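Nearly there, with only a small gap left at the long fence. I'll push on in fine steps until it resists.

```bash
python3 -m pendant '[{"xyz":[0.15,0,0],"yaw":0,"hand":0},{"xyz":[0,0,0],"yaw":0,"hand":0}]'
python3 -m pendant '[{"xyz":[0.15,0,0],"yaw":0,"hand":0},{"xyz":[0,0,0],"yaw":0,"hand":0}]'
python3 -m pendant '[{"xyz":[0.15,0,0],"yaw":0,"hand":0},{"xyz":[0,0,0],"yaw":0,"hand":0}]'
```

```text
clock: 18.0
tcp_pos: [564.8, -32.3, 43.3]
ee_rot: [-2.074, -2.359, -0.0]
ft_force: [0.5, 0.9, -1.0]
finger_gap: -0.002
clock: 18.25
tcp_pos: [564.7, -30.9, 43.3]
ee_rot: [2.074, 2.359, -0.0]
ft_force: [0.9, -0.8, 0.2]
finger_gap: -0.0
clock: 18.5
tcp_pos: [564.7, -30.7, 43.4]
ee_rot: [2.074, 2.357, -0.003]
ft_force: [1.5, -5.9, -0.6]
finger_gap: -0.001
```

```bash
python3 -m pendant '[{"xyz":[0.1,0,0],"yaw":0,"hand":0},{"xyz":[0,0,0],"yaw":0,"hand":0}]'
python3 -m pendant '[{"xyz":[-0.6,0,0],"yaw":0,"hand":0},{"xyz":[-2,0,-2],"yaw":0,"hand":0},{"xyz":[0,0,-4],"yaw":0,"hand":0},{"xyz":[-6,-4,0],"yaw":0,"hand":0},{"xyz":[-5,-4,0],"yaw":0,"hand":0},{"xyz":[0,-5,0],"yaw":0,"hand":0}]'
python3 -c "
from h import *
info()
t=grab_frame('scene')[:,:,::-1]
crop(t,280,200,380,290,7,'pics/s6.png')
t=grab_frame('top')[:,:,::-1]
crop(t,280,185,400,295,6,'pics/s6t.png')"
```

```text
clock: 18.75
tcp_pos: [564.7, -30.6, 43.5]
ee_rot: [2.074, 2.355, -0.005]
ft_force: [-0.2, -10.1, -0.5]
finger_gap: 0.003
clock: 19.5
tcp_pos: [457.8, -172.9, 103.4]
ee_rot: [2.076, 2.355, 0.001]
ft_force: [0.2, -0.8, -0.1]
finger_gap: -0.0
t 19.50 tcp [ 457.8 -172.9  103.4] stage [-103.5 -118.6] ang 1.697 F [ 0.2 -0.8 -0.1] gap -0.0
```

View pics/s6.png

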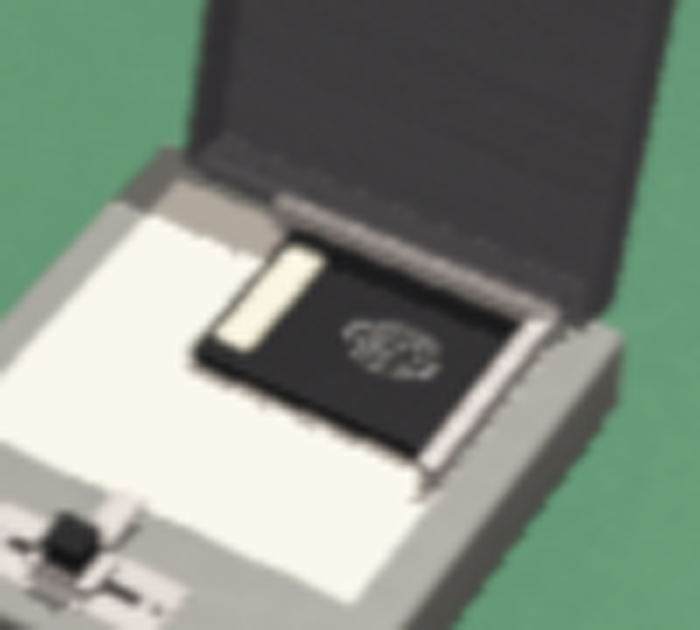

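View pics/s6t.png

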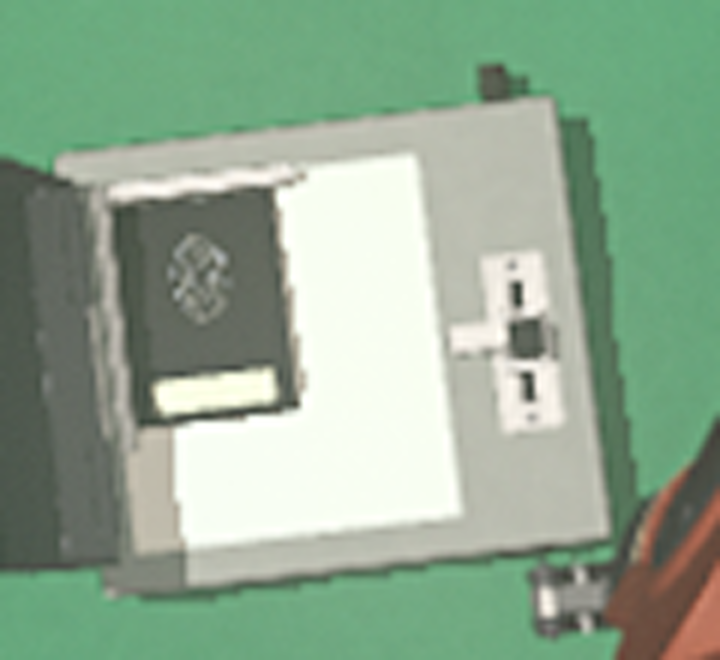

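The plate looks seated against both fences. The top crop shows its free corners near (278,188), (299,406) and (137,426). Checking those numerically.

```bash
python3 -c "
from h import *
for U,V in [(276,190),(299,406),(137,426)]:
    print(tostage(px('top',280+(U+.5)/6-.5,185+(V+.5)/6-.5,48)).round(1))
print('expect (66,16) (-24,16) (-24,82)')
plan(stage(-70,49,100),SA+np.pi/2)
"
```

```text
[63.7 14.5]
[-23.4  15.6]
[-23.8  80.4]
expect (66,16) (-24,16) (-24,82)
t 19.60 yaw -0.001 then shift cm x 16.37 y 3.83 z 0.25 F [-1.1  0.5 -0.3] gap -0.0
```

```bash
python3 -m pendant '[{"xyz":[5.4,0,0],"yaw":0,"hand":0},{"xyz":[5.4,2,0],"yaw":0,"hand":0},{"xyz":[5.4,2,0],"yaw":0,"hand":0},{"xyz":[0,0,3],"yaw":0,"hand":0},{"xyz":[0,0,2.9],"yaw":0,"hand":0},{"xyz":[0,0,0],"yaw":0,"hand":0}]'
python3 -m pendant '[{"xyz":[0,0.8,0],"yaw":0,"hand":0},{"xyz":[0,0.8,0],"yaw":0,"hand":0},{"xyz":[0,0.6,0],"yaw":0,"hand":0},{"xyz":[0,0.4,0],"yaw":0,"hand":0},{"xyz":[0,0,0],"yaw":0,"hand":0}]'
python3 -c "
from h import *
info()"
```

```text
clock: 20.35
tcp_pos: [475.2, -3.4, 42.9]
ee_rot: [-2.071, -2.357, 0.002]
ft_force: [0.3, -0.2, 0.6]
finger_gap: 0.0
clock: 20.98
tcp_pos: [502.8, -0.9, 44.3]
ee_rot: [2.074, 2.359, 0.0]
ft_force: [-0.3, 0.1, -0.4]
finger_gap: 0.001
t 20.98 tcp [502.8  -0.9  44.3] stage [-37.2  46.3] ang 1.699 F [-0.3  0.1 -0.4] gap 0.001
```

```bash
python3 -m pendant '[{"xyz":[0,0.15,0],"yaw":0,"hand":0},{"xyz":[0,0,0],"yaw":0,"hand":0}]'
python3 -m pendant '[{"xyz":[0,0.15,0],"yaw":0,"hand":0},{"xyz":[0,0,0],"yaw":0,"hand":0}]'
python3 -m pendant '[{"xyz":[0,0.15,0],"yaw":0,"hand":0},{"xyz":[0,0,0],"yaw":0,"hand":0}]'
```

```text
clock: 21.22
tcp_pos: [504.0, -0.7, 44.3]
ee_rot: [-2.075, -2.359, 0.0]
ft_force: [-0.3, -0.9, 0.3]
finger_gap: 0.003
clock: 21.48
tcp_pos: [505.6, -0.5, 44.3]
ee_rot: [2.075, 2.359, 0.0]
ft_force: [-0.5, -0.1, -0.2]
finger_gap: -0.005
clock: 21.72
tcp_pos: [506.8, -0.3, 44.2]
ee_rot: [-2.074, -2.359, 0.0]
ft_force: [-1.8, 0.3, 0.1]
finger_gap: -0.001
```

```bash
python3 -m pendant '[{"xyz":[0,0.15,0],"yaw":0,"hand":0},{"xyz":[0,0,0],"yaw":0,"hand":0}]'
python3 -m pendant '[{"xyz":[0,0.1,0],"yaw":0,"hand":0},{"xyz":[0,0,0],"yaw":0,"hand":0}]'
```

```text
clock: 21.98
tcp_pos: [507.0, -0.2, 44.0]
ee_rot: [-2.074, -2.358, 0.003]
ft_force: [-5.6, -1.5, 4.8]
finger_gap: -0.0
clock: 22.22
tcp_pos: [507.1, -0.2, 43.9]
ee_rot: [-2.073, -2.357, 0.005]
ft_force: [-8.7, -1.8, 7.6]
finger_gap: -0.002
```

The plate is firmly seated in x too, at about 9 N against the fence. Next is the frame: I'll re-measure it with the arm out of the way first.

```bash
python3 -m pendant '[{"xyz":[0,-1,0],"yaw":0,"hand":0},{"xyz":[0,-3,-3],"yaw":0,"hand":0},{"xyz":[0,-5,-3],"yaw":0,"hand":3.2},{"xyz":[0,-3,-3],"yaw":0,"hand":3.2},{"xyz":[5,0,0],"yaw":0,"hand":3.2},{"xyz":[5.5,0,0],"yaw":0,"hand":3.2},{"xyz":[5.5,0,0],"yaw":0,"hand":3.2},{"xyz":[5,0,0],"yaw":0,"hand":3.2}]'
python3 -c "
from h import *
info();plan([481,302.3,60],1.99)
t=grab_frame('scene')[:,:,::-1]
crop(t,280,100,480,270,4,'pics/f1.png')
t=grab_frame('top')[:,:,::-1]
crop(t,120,200,240,300,6,'pics/f1t.png')"
```

```text
clock: 23.22
tcp_pos: [363.4, 194.8, 134.6]
ee_rot: [2.074, 2.359, 0.003]
ft_force: [0.4, 0.1, 0.3]
finger_gap: 0.375
t 23.23 tcp [363.4 194.8 134.6] stage [-150.9  258. ] ang 1.699 F [0.4 0.1 0.3] gap 0.375
t 23.23 yaw -0.291 then shift cm x 5.03 y 15.11 z 7.46 F [0.4 0.1 0.3] gap 0.375
```

View pics/f1.png

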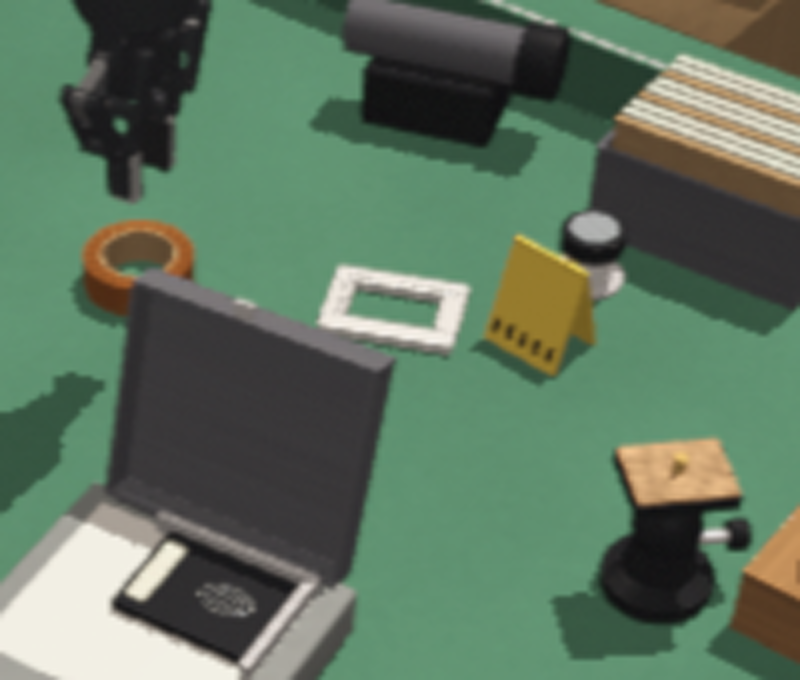

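View pics/f1t.png

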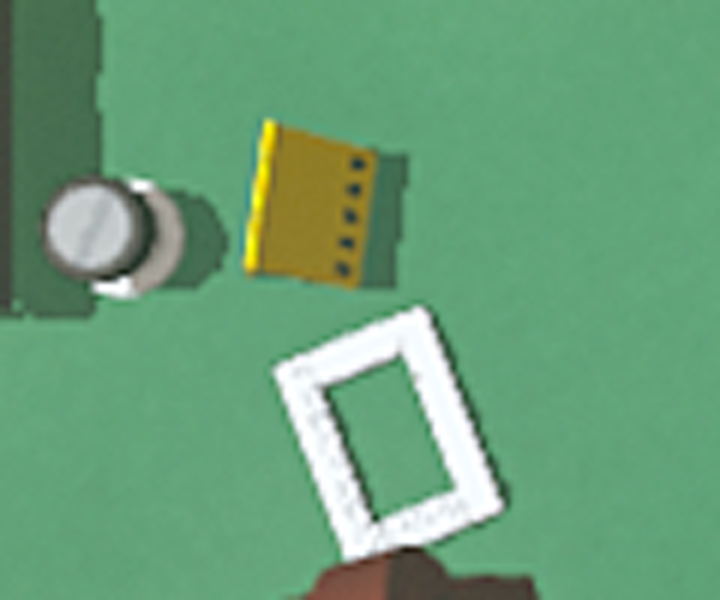

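The plate sits in the corner with the cover open. In the top crop the frame's right long bar has its outer edge from (430,306) to (507,505) and its inner edge from (405,350) to (458,488), so the bar centre is near (450,412) and the frame angle about 0.40.

```bash
python3 -c "
from h import *
f=lambda U,V:px('top',120+(U+.5)/6-.5,200+(V+.5)/6-.5,8)
a,b,c,d=f(430,306),f(507,505),f(405,350),f(458,488)
for p,q in((a,b),(c,d)): print(np.arctan2(*(p-q)[::-1]))
print(f(450,412), np.linalg.norm(a-b))
c=np.array([470.4,326.2]);print(c+26*np.array([np.sin(.4),-np.cos(.4)]))
plan([480.5,302.3,60],0.40+np.pi/2)
"
```

```text
0.400203324617922
0.3989823488612062
[481.11000929 300.97252456] 88.21090859055205
[480.5248769  302.25241416]
t 23.32 yaw -0.267 then shift cm x 5.14 y 14.93 z 7.45 F [ 0.1  0.5 -0.2] gap 0.375
```

```bash
python3 -m pendant '[{"xyz":[0,0,0],"yaw":-0.134,"hand":3.2},{"xyz":[0,0,0],"yaw":-0.133,"hand":3.2},{"xyz":[1.7,5,0],"yaw":0,"hand":3.2},{"xyz":[1.7,5,2],"yaw":0,"hand":3.2},{"xyz":[1.7,4.9,3],"yaw":0,"hand":3.2},{"xyz":[0,0,2],"yaw":0,"hand":3.2},{"xyz":[0,0,0],"yaw":0,"hand":3.2}]'
python3 -c "
from h import *
info();plan([480.8,301.8,20],0.40+np.pi/2)
t=grab_frame('scene')[:,:,::-1]
crop(t,330,130,450,220,6,'pics/f2.png')
"
```

```text
clock: 24.2
tcp_pos: [480.4, 296.4, 62.6]
ee_rot: [-1.741, -2.613, 0.005]
ft_force: [0.3, -0.6, 0.9]
finger_gap: 0.379
t 24.20 tcp [480.4 296.4  62.6] stage [-22.2 344.1] ang 1.966 F [ 0.3 -0.6  0.9] gap 0.379
t 24.20 yaw -0.005 then shift cm x 0.48 y 0.25 z 4.26 F [ 0.3 -0.6  0.9] gap 0.379
```

View pics/f2.png

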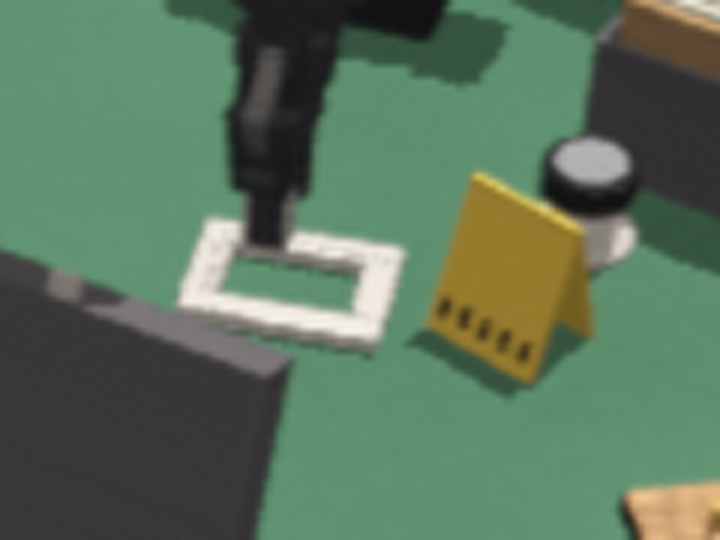

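```bash
python3 -m pendant '[{"xyz":[0.45,0.25,0],"yaw":-0.005,"hand":3.2},{"xyz":[0,0,4],"yaw":0,"hand":3.2},{"xyz":[0,0,0],"yaw":0,"hand":3.2},{"xyz":[0,0,0],"yaw":0,"hand":3.2}]'
python3 -c "
from h import *
info();plan([480.8,301.8,2],0.40+np.pi/2)
t=grab_frame('scene')[:,:,::-1]
crop(t,330,130,450,220,6,'pics/f3.png')
"
```

```text
clock: 24.75
tcp_pos: [482.7, 302.8, 25.8]
ee_rot: [1.735, 2.618, 0.002]
ft_force: [0.3, -0.4, -0.1]
finger_gap: 0.371
t 24.75 tcp [482.7 302.8  25.8] stage [-19.1 350.1] ang 1.971 F [ 0.3 -0.4 -0.1] gap 0.371
t 24.75 yaw 0.000 then shift cm x -0.02 y -0.21 z 2.38 F [ 0.3 -0.4 -0.1] gap 0.371
```

View pics/f3.png

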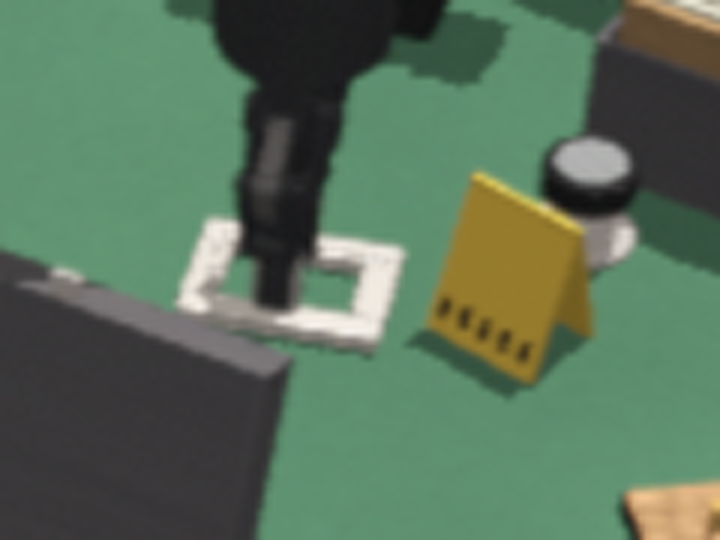

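The fingers are over the middle of the near bar. Going down and closing.

```bash
python3 -m pendant '[{"xyz":[0,-0.2,1.2],"yaw":0,"hand":3.2},{"xyz":[0,0,0.9],"yaw":0,"hand":3.2},{"xyz":[0,0,0.2],"yaw":0,"hand":3.2},{"xyz":[0,0,0],"yaw":0,"hand":3.2}]'
python3 -c "
from h import *
info()
t=grab_frame('scene')[:,:,::-1]
crop(t,330,130,450,220,6,'pics/f4.png')
"
```

```text
clock: 25.3
tcp_pos: [480.1, 301.7, 1.0]
ee_rot: [-1.735, -2.618, 0.001]
ft_force: [0.7, 0.8, 0.4]
finger_gap: 0.374
t 25.30 tcp [480.1 301.7   1. ] stage [-21.8 349.4] ang 1.971 F [0.7 0.8 0.4] gap 0.374
```

View pics/f4.png

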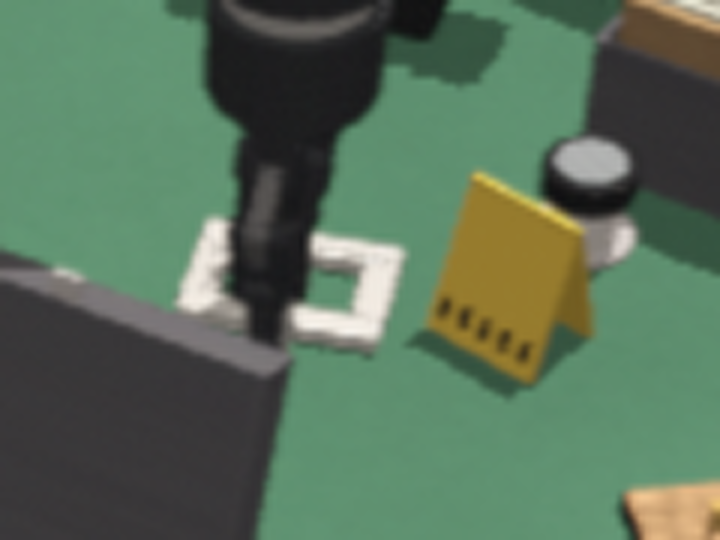

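```bash
python3 -m pendant '[{"xyz":[0,0,-0.2],"yaw":0,"hand":0.5},{"xyz":[0,0,0],"yaw":0,"hand":0.5},{"xyz":[0,0,0],"yaw":0,"hand":0.5},{"xyz":[0,0,0],"yaw":0,"hand":0.5},{"xyz":[0,0,0],"yaw":0,"hand":0.5}]'
python3 -m pendant '[{"xyz":[0,0,-1],"yaw":0,"hand":0.5},{"xyz":[0,0,-2],"yaw":0,"hand":0.5},{"xyz":[0,0,-3],"yaw":0,"hand":0.5},{"xyz":[0,0,0],"yaw":0,"hand":0.5}]'
python3 -c "
from h import *
info()
t=grab_frame('scene')[:,:,::-1]
crop(t,330,100,450,220,5,'pics/f5.png')
t=grab_frame('top')[:,:,::-1]
crop(t,120,200,240,300,6,'pics/f5t.png')
"
```

```text
clock: 25.98
tcp_pos: [480.5, 301.8, 3.7]
ee_rot: [1.735, 2.618, 0.001]
ft_force: [-1.5, -0.4, 6.7]
finger_gap: 0.135
clock: 26.48
tcp_pos: [481.9, 302.5, 65.7]
ee_rot: [1.734, 2.617, 0.006]
ft_force: [-0.0, 0.2, -0.7]
finger_gap: 0.132
t 26.48 tcp [481.9 302.5  65.7] stage [-19.9 349.9] ang 1.971 F [-0.   0.2 -0.7] gap 0.132
```

View pics/f5.png

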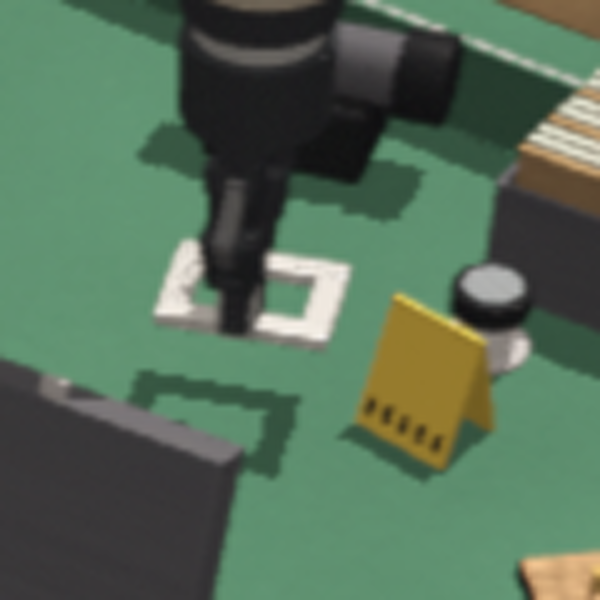

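View pics/f5t.png

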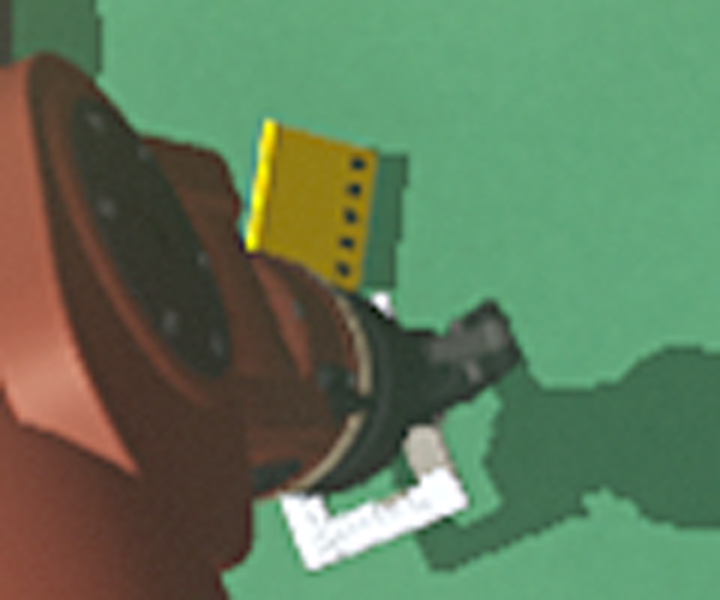

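The frame is held by its near long bar and looks level. I'll raise it over the cover and carry it to just short of both fences.

```bash
python3 -m pendant '[{"xyz":[0,0,-4],"yaw":0,"hand":0.5},{"xyz":[0,0,-4.5],"yaw":0,"hand":0.5},{"xyz":[0,0,-4.5],"yaw":0,"hand":0.5},{"xyz":[0,0,-4.5],"yaw":0,"hand":0.5},{"xyz":[0,0,0],"yaw":0.137,"hand":0.5},{"xyz":[0,0,0],"yaw":0.137,"hand":0.5},{"xyz":[0,0,0],"yaw":0,"hand":0.5}]'
python3 -c "
from h import *
info();plan(stage(13,14,90),SA+np.pi/2)
"
```

```text
clock: 27.45
tcp_pos: [479.8, 301.5, 237.2]
ee_rot: [-2.075, -2.357, 0.003]
ft_force: [-0.2, 0.1, -0.6]
finger_gap: 0.133
t 27.45 tcp [479.8 301.5 237.2] stage [-22.1 349.2] ang 1.698 F [-0.2  0.1 -0.6] gap 0.133
t 27.45 yaw 0.001 then shift cm x -33.52 y 3.51 z 14.72 F [-0.2  0.1 -0.6] gap 0.133
```

```bash
python3 -m pendant '[{"xyz":[-4.5,0.5,0],"yaw":0,"hand":0.5},{"xyz":[-5,0.5,0],"yaw":0,"hand":0.5},{"xyz":[-5,0.5,0],"yaw":0,"hand":0.5},{"xyz":[-5,0.5,0],"yaw":0,"hand":0.5},{"xyz":[-5,0.5,0],"yaw":0,"hand":0.5},{"xyz":[-5,0.5,0],"yaw":0,"hand":0.5},{"xyz":[-4,0.5,0],"yaw":0,"hand":0.5},{"xyz":[0,0,0],"yaw":0,"hand":0.5}]'
python3 -m pendant '[{"xyz":[0,0,4],"yaw":0,"hand":0.5},{"xyz":[0,0,4.5],"yaw":0,"hand":0.5},{"xyz":[0,0,4],"yaw":0,"hand":0.5},{"xyz":[0,0,2],"yaw":0,"hand":0.5},{"xyz":[0,0,0],"yaw":0,"hand":0.5}]'
python3 -c "
from h import *
info();plan(stage(17,18,58),SA+np.pi/2)
t=grab_frame('scene')[:,:,::-1]
crop(t,270,170,390,280,6,'pics/g1.png')
"
```

```text
clock: 28.45
tcp_pos: [557.3, -28.7, 237.2]
ee_rot: [-2.077, -2.356, 0.002]
ft_force: [-0.8, 0.3, -1.3]
finger_gap: 0.134
clock: 29.08
tcp_pos: [555.4, -25.0, 91.6]
ee_rot: [-2.071, -2.357, 0.003]
ft_force: [0.0, 0.5, -0.2]
finger_gap: 0.135
t 29.07 tcp [555.4 -25.   91.6] stage [11.8 15.8] ang 1.700 F [ 0.   0.5 -0.2] gap 0.135
t 29.07 yaw 0.003 then shift cm x 0.22 y 0.52 z 3.36 F [ 0.   0.5 -0.2] gap 0.135
```

View pics/g1.png

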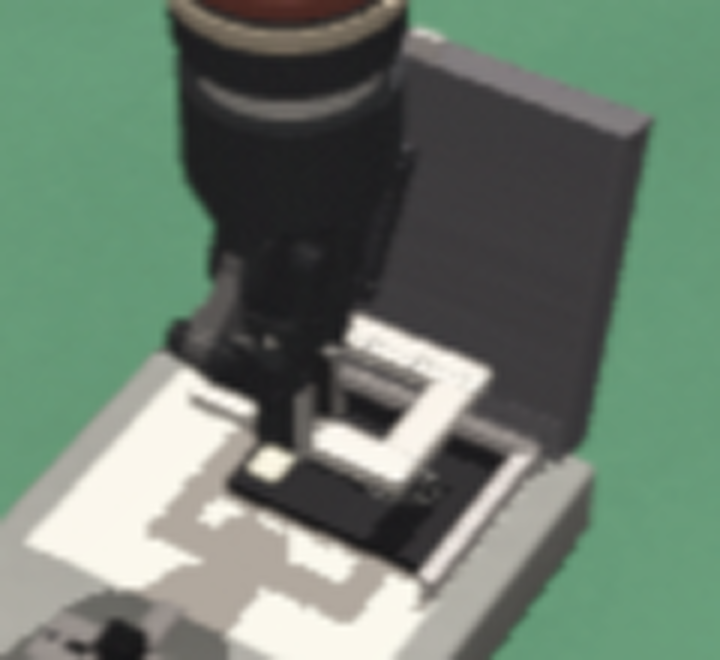

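The frame hangs level above the plate, short of both fences. Lowering it.

```bash
python3 -m pendant '[{"xyz":[0,0.3,1.5],"yaw":0.003,"hand":0.5},{"xyz":[0,0,1.5],"yaw":0,"hand":0.5},{"xyz":[0,0,0.5],"yaw":0,"hand":0.5},{"xyz":[0,0,0],"yaw":0,"hand":0.5}]'
python3 -m pendant '[{"xyz":[0,0,0.2],"yaw":0,"hand":0.5},{"xyz":[0,0,0],"yaw":0,"hand":0.5}]'
python3 -c "
from h import *
info();plan(stage(17,18,53),SA+np.pi/2)
t=grab_frame('scene')[:,:,::-1]
crop(t,270,170,390,280,6,'pics/g2.png')
"
```

```text
clock: 29.62
tcp_pos: [559.7, -25.8, 57.8]
ee_rot: [-2.08, -2.353, 0.001]
ft_force: [0.5, -0.2, -0.8]
finger_gap: 0.13
clock: 29.88
tcp_pos: [560.3, -25.9, 56.5]
ee_rot: [2.08, 2.354, 0.0]
ft_force: [0.4, -0.4, -0.6]
finger_gap: 0.131
t 29.88 tcp [560.3 -25.9  56.5] stage [16.6 14.3] ang 1.694 F [ 0.4 -0.4 -0.6] gap 0.131
t 29.88 yaw -0.003 then shift cm x 0.37 y 0.04 z 0.35 F [ 0.4 -0.4 -0.6] gap 0.131
```

View pics/g2.png

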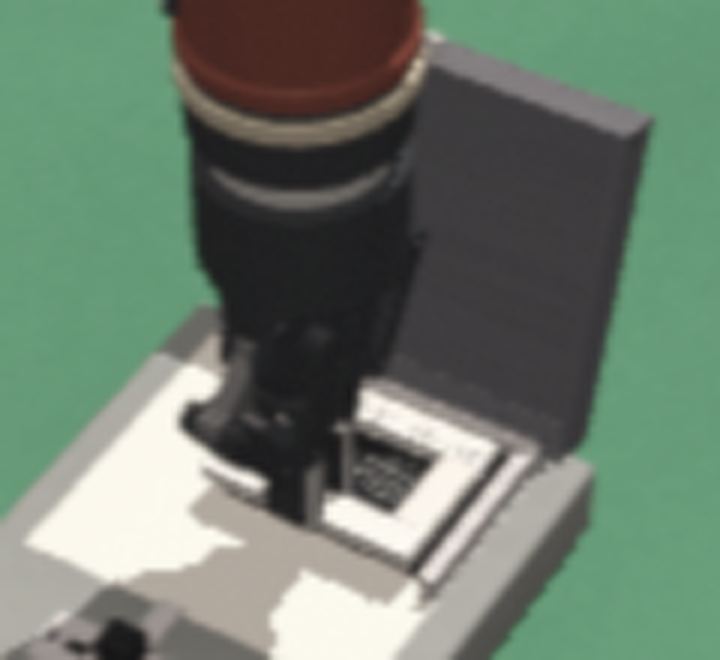

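The frame is just inside the corner with small gaps to both fences. Lowering to contact.

```bash
python3 -m pendant '[{"xyz":[0,0,0.2],"yaw":-0.003,"hand":0.5},{"xyz":[0,0,0],"yaw":0,"hand":0.5}]'
python3 -m pendant '[{"xyz":[0,0,0.1],"yaw":0,"hand":0.5},{"xyz":[0,0,0],"yaw":0,"hand":0.5}]'
python3 -m pendant '[{"xyz":[0,0,0.1],"yaw":0,"hand":0.5},{"xyz":[0,0,0],"yaw":0,"hand":0.5}]'
python3 -m pendant '[{"xyz":[0,0,0.1],"yaw":0,"hand":0.5},{"xyz":[0,0,0],"yaw":0,"hand":0.5}]'
```

```text
clock: 30.18
tcp_pos: [560.0, -25.8, 54.2]
ee_rot: [-2.077, -2.357, 0.0]
ft_force: [-0.0, 0.3, -1.3]
finger_gap: 0.132
clock: 30.42
tcp_pos: [560.0, -25.8, 53.2]
ee_rot: [-2.077, -2.357, 0.0]
ft_force: [-1.0, -0.2, -1.0]
finger_gap: 0.132
clock: 30.68
tcp_pos: [560.0, -25.8, 52.2]
ee_rot: [-2.077, -2.357, 0.0]
ft_force: [-0.4, -1.0, -1.2]
finger_gap: 0.137
clock: 30.92
tcp_pos: [560.1, -25.9, 51.7]
ee_rot: [2.077, 2.357, 0.0]
ft_force: [-1.6, -0.5, 5.8]
finger_gap: 0.127
```

It touches at TCP 51.7, as predicted. Relieve slightly, then slide to the long fence.

```bash
python3 -m pendant '[{"xyz":[0,0,-0.05],"yaw":0,"hand":0.5},{"xyz":[0.3,0,0],"yaw":0,"hand":0.5},{"xyz":[0.3,0,0],"yaw":0,"hand":0.5},{"xyz":[0,0,0],"yaw":0,"hand":0.5}]'
python3 -m pendant '[{"xyz":[0.1,0,0],"yaw":0,"hand":0.5},{"xyz":[0,0,0],"yaw":0,"hand":0.5}]'
python3 -m pendant '[{"xyz":[0.1,0,0],"yaw":0,"hand":0.5},{"xyz":[0,0,0],"yaw":0,"hand":0.5}]'
```

```text
clock: 31.42
tcp_pos: [559.3, -19.5, 51.8]
ee_rot: [-2.076, -2.357, -0.0]
ft_force: [0.2, 1.4, 1.0]
finger_gap: 0.133
clock: 31.68
tcp_pos: [559.3, -18.8, 51.8]
ee_rot: [2.077, 2.357, 0.0]
ft_force: [0.4, 0.8, 0.7]
finger_gap: 0.134
clock: 31.92
tcp_pos: [559.2, -17.9, 51.8]
ee_rot: [2.077, 2.357, 0.0]
ft_force: [0.8, -0.6, -0.6]
finger_gap: 0.136
```

```bash
python3 -m pendant '[{"xyz":[0.15,0,0],"yaw":0,"hand":0.5},{"xyz":[0,0,0],"yaw":0,"hand":0.5}]'
python3 -m pendant '[{"xyz":[0.15,0,0],"yaw":0,"hand":0.5},{"xyz":[0,0,0],"yaw":0,"hand":0.5}]'
python3 -c "
from h import *
info()"
```

```text
clock: 32.17
tcp_pos: [559.2, -17.8, 51.9]
ee_rot: [2.076, 2.355, -0.003]
ft_force: [0.3, -7.9, -1.4]
finger_gap: 0.136
clock: 32.42
tcp_pos: [559.2, -17.7, 52.0]
ee_rot: [2.076, 2.352, -0.006]
ft_force: [0.4, -13.8, -0.3]
finger_gap: 0.132
t 32.42 tcp [559.2 -17.7  52. ] stage [16.5 22.6] ang 1.695 F [  0.4 -13.8  -0.3] gap 0.132
```

It meets the long fence at stage y 22.6, against 23 expected. Relax, then slide to the short fence.

```bash
python3 -m pendant '[{"xyz":[-0.2,0,0],"yaw":0,"hand":0.5},{"xyz":[0,0.2,0],"yaw":0,"hand":0.5},{"xyz":[0,0.1,0],"yaw":0,"hand":0.5},{"xyz":[0,0,0],"yaw":0,"hand":0.5}]'
python3 -m pendant '[{"xyz":[0,0.15,0],"yaw":0,"hand":0.5},{"xyz":[0,0,0],"yaw":0,"hand":0.5}]'
python3 -m pendant '[{"xyz":[0,0.15,0],"yaw":0,"hand":0.5},{"xyz":[0,0,0],"yaw":0,"hand":0.5}]'
python3 -c "
from h import *
info()"
```

```text
clock: 32.92
tcp_pos: [559.3, -17.8, 51.7]
ee_rot: [-2.077, -2.355, 0.008]
ft_force: [-10.6, -8.5, 9.1]
finger_gap: 0.137
clock: 33.17
tcp_pos: [559.4, -17.8, 51.7]
ee_rot: [-2.076, -2.353, 0.012]
ft_force: [-15.0, -10.2, 15.3]
finger_gap: 0.131
clock: 33.42
tcp_pos: [559.4, -17.8, 51.6]
ee_rot: [-2.075, -2.352, 0.015]
ft_force: [-20.9, -11.3, 20.8]
finger_gap: 0.134
t 33.42 tcp [559.4 -17.8  51.6] stage [16.8 22.5] ang 1.696 F [-20.9 -11.3  20.8] gap 0.134
```

It met resistance at stage x 16.7, earlier than the 21 I expected. I'll relax and look.

```bash
python3 -m pendant '[{"xyz":[0,-0.4,0],"yaw":0,"hand":0.5},{"xyz":[-0.05,0,0],"yaw":0,"hand":0.5},{"xyz":[0,0,0],"yaw":0,"hand":0.5}]'
python3 -c "
from h import *
info()
t=grab_frame('scene')[:,:,::-1]
crop(t,300,210,380,280,9,'pics/g3.png')
for p in [(66,16,56),(66,82,56),(-24,16,56),(66,7,54),(66,82,54)]:
    print(p,((proj('scene',stage(*p))-[300,210])*9).round())
"
```

```text
clock: 33.8
tcp_pos: [559.4, -17.9, 51.7]
ee_rot: [-2.077, -2.356, 0.005]
ft_force: [-5.4, -5.9, 5.4]
finger_gap: 0.132
t 33.80 tcp [559.4 -17.9  51.7] stage [16.7 22.4] ang 1.696 F [-5.4 -5.9  5.4] gap 0.132
(66, 16, 56) [367. 469.]
(66, 82, 56) [500. 301.]
(-24, 16, 56) [ 56. 331.]
(66, 7, 54) [348. 498.]
(66, 82, 54) [500. 307.]
```

View pics/g3.png

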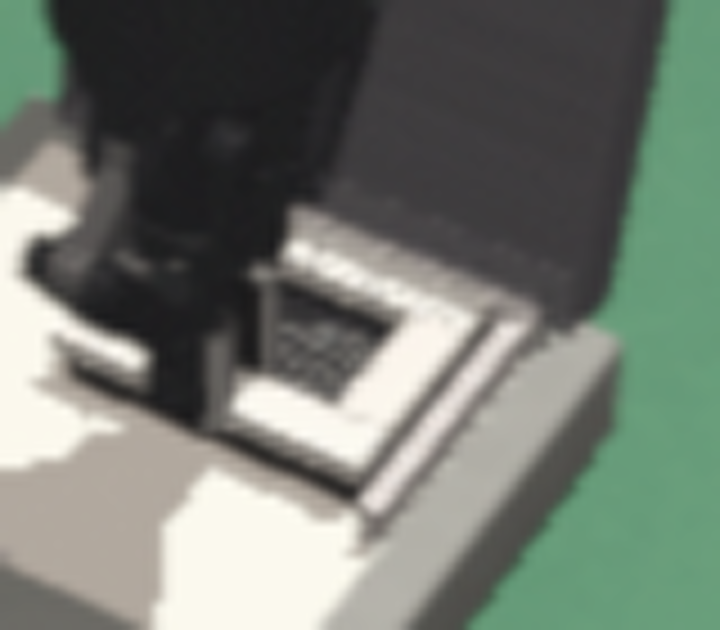

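The dark strip between the frame and the short fence, around (420,410) in the crop, is the plate showing through. A 4–5 mm gap therefore remains, which agrees with x 16.7 against 21. Fx and Fz rise together, so the inner fingertip is probably sticking on the plate. I'll lift 1.5 mm, ease off y and retry +x.

```bash
python3 -m pendant '[{"xyz":[-0.1,-0.1,-0.15],"yaw":0,"hand":0.5},{"xyz":[0,0,0],"yaw":0,"hand":0.5}]'
python3 -m pendant '[{"xyz":[0,0.2,0],"yaw":0,"hand":0.5},{"xyz":[0,0.1,0],"yaw":0,"hand":0.5},{"xyz":[0,0,0],"yaw":0,"hand":0.5}]'
python3 -c "
from h import *
info()"
```

```text
clock: 34.1
tcp_pos: [560.2, -17.9, 53.3]
ee_rot: [-2.077, -2.357, -0.001]
ft_force: [0.1, -0.9, 0.0]
finger_gap: 0.132
clock: 34.48
tcp_pos: [563.2, -17.8, 53.2]
ee_rot: [-2.077, -2.357, -0.0]
ft_force: [0.9, -0.9, -1.5]
finger_gap: 0.137
t 34.48 tcp [563.2 -17.8  53.2] stage [20.5 22. ] ang 1.697 F [ 0.9 -0.9 -1.5] gap 0.137
```

Free now. Continue to the fence.

```bash
python3 -m pendant '[{"xyz":[0,0.1,0],"yaw":0,"hand":0.5},{"xyz":[0,0,0],"yaw":0,"hand":0.5}]'
python3 -m pendant '[{"xyz":[0,0.1,0],"yaw":0,"hand":0.5},{"xyz":[0,0,0],"yaw":0,"hand":0.5}]'
python3 -m pendant '[{"xyz":[0,0.1,0],"yaw":0,"hand":0.5},{"xyz":[0,0,0],"yaw":0,"hand":0.5}]'
```

```text
clock: 34.72
tcp_pos: [564.1, -17.8, 53.2]
ee_rot: [-2.077, -2.357, 0.0]
ft_force: [-0.1, 0.7, 0.1]
finger_gap: 0.133
clock: 34.98
tcp_pos: [564.2, -17.7, 53.0]
ee_rot: [-2.076, -2.356, 0.002]
ft_force: [-4.3, -1.4, 0.2]
finger_gap: 0.133
clock: 35.22
tcp_pos: [564.3, -17.7, 52.8]
ee_rot: [-2.076, -2.355, 0.004]
ft_force: [-8.2, -2.7, 1.8]
finger_gap: 0.134
```

It meets the short fence at x about 21.5. Nudge y, lower and release.

```bash
python3 -m pendant '[{"xyz":[0.15,-0.15,0],"yaw":0,"hand":0.5},{"xyz":[0,0,0.12],"yaw":0,"hand":0.5},{"xyz":[0,0,0],"yaw":0,"hand":0.5}]'
python3 -m pendant '[{"xyz":[0,0,0],"yaw":0,"hand":2.6},{"xyz":[0,0,0],"yaw":0,"hand":2.6},{"xyz":[0,0,0],"yaw":0,"hand":2.6},{"xyz":[0,0,-2],"yaw":0,"hand":2.6},{"xyz":[0,0,-5],"yaw":0,"hand":2.6},{"xyz":[-5,-4,0],"yaw":0,"hand":0},{"xyz":[-6,-5,0],"yaw":0,"hand":0},{"xyz":[-2,-6,0],"yaw":0,"hand":0}]'
python3 -c "
from h import *
info()
t=grab_frame('scene')[:,:,::-1]
crop(t,280,180,380,290,6,'pics/g4.png')
t=grab_frame('top')[:,:,::-1]
crop(t,280,185,380,275,7,'pics/g4t.png')"
```

```text
clock: 35.6
tcp_pos: [564.1, -17.2, 52.1]
ee_rot: [2.077, 2.356, -0.003]
ft_force: [-3.0, -4.9, 0.4]
finger_gap: 0.134
clock: 36.6
tcp_pos: [442.1, -151.7, 122.4]
ee_rot: [2.076, 2.354, 0.001]
ft_force: [0.2, -1.7, 0.2]
finger_gap: 0.001
t 36.60 tcp [ 442.1 -151.7  122.4] stage [-116.4  -95.6] ang 1.696 F [ 0.2 -1.7  0.2] gap 0.001
```

View pics/g4.png

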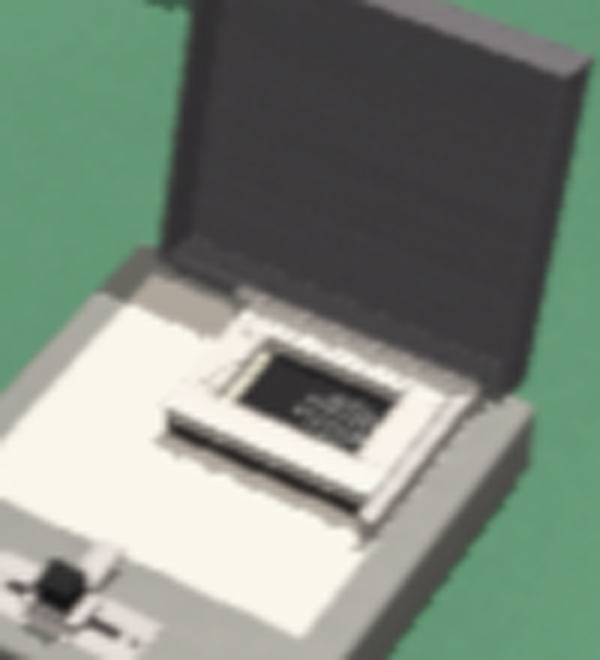

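View pics/g4t.png

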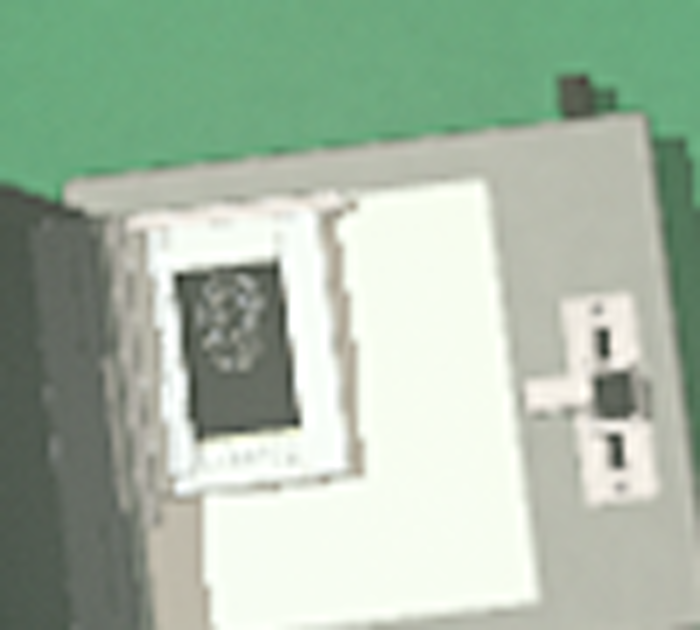

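The frame sits on the plate in the corner with its edges aligned. In the top crop the free corners are near (354,474), (178,493) and (320,208). Numeric check:

```bash
python3 -c "
from h import *
for U,V in [(320,208),(354,474),(178,493)]:
    print(tostage(px('top',280+(U+.5)/7-.5,185+(V+.5)/7-.5,56)).round(1))
print('expect (66,16) (-24,16) (-24,82)')
for p in [(66,16,56),(-24,16,56),(-24,82,56)]: print(((proj('scene',stage(*p))-[280,180])*6).round())
plan(stage(-70,49,100),SA+np.pi/2)
plan(stage(21,-20,100),SA+np.pi/2)
"
```

```text
[67.3 14.8]
[-24.3  14.1]
[-23.7  73.9]
expect (66,16) (-24,16) (-24,82)
[364. 492.]
[157. 401.]
[250. 295.]
t 36.70 yaw -0.004 then shift cm x 14.25 y 5.17 z 2.15 F [ 0.2  0.3 -0.6] gap -0.0
t 36.70 yaw -0.004 then shift cm x 7.35 y 14.27 z 2.15 F [ 0.2  0.3 -0.6] gap -0.0
```

The y edges agree to about 1.5 mm. The far corner reading is blurred by the cover's shadow. As insurance I'll give one gentle push in each direction, with the finger face spanning both plate and frame.

```bash
python3 -m pendant '[{"xyz":[2.4,4.8,0],"yaw":-0.004,"hand":0},{"xyz":[2.4,4.8,0],"yaw":0,"hand":0},{"xyz":[2.4,4.7,0],"yaw":0,"hand":0},{"xyz":[0,0,4],"yaw":0,"hand":0},{"xyz":[0,0,3.5],"yaw":0,"hand":0},{"xyz":[0,0,0],"yaw":0,"hand":0}]'
python3 -m pendant '[{"xyz":[0,0,0.2],"yaw":0,"hand":0},{"xyz":[0.7,0,0],"yaw":0,"hand":0},{"xyz":[0.7,0,0],"yaw":0,"hand":0},{"xyz":[0.5,0,0],"yaw":0,"hand":0},{"xyz":[0,0,0],"yaw":0,"hand":0}]'
python3 -c "
from h import *
info()"
```

```text
clock: 37.45
tcp_pos: [572.7, -58.5, 44.9]
ee_rot: [-2.069, -2.359, 0.003]
ft_force: [-0.6, 0.4, 0.3]
finger_gap: 0.003
clock: 38.08
tcp_pos: [572.0, -40.2, 45.3]
ee_rot: [2.071, 2.362, 0.0]
ft_force: [-0.1, 0.3, 0.0]
finger_gap: -0.004
t 38.08 tcp [572.  -40.2  45.3] stage [26.4 -1.3] ang 1.702 F [-0.1  0.3  0. ] gap -0.004
```

```bash
python3 -m pendant '[{"xyz":[0.4,0,0],"yaw":0.005,"hand":0},{"xyz":[0.3,0,0],"yaw":0,"hand":0},{"xyz":[0,0,0],"yaw":0,"hand":0}]'
python3 -m pendant '[{"xyz":[0.15,0,0],"yaw":0,"hand":0},{"xyz":[0,0,0],"yaw":0,"hand":0}]'
python3 -m pendant '[{"xyz":[0.15,0,0],"yaw":0,"hand":0},{"xyz":[0,0,0],"yaw":0,"hand":0}]'
python3 -m pendant '[{"xyz":[0.15,0,0],"yaw":0,"hand":0},{"xyz":[0,0,0],"yaw":0,"hand":0}]'
```

```text
clock: 38.45
tcp_pos: [571.6, -36.1, 45.4]
ee_rot: [2.077, 2.351, -0.005]
ft_force: [0.9, -10.4, 0.5]
finger_gap: -0.002
clock: 38.7
tcp_pos: [571.6, -35.9, 45.5]
ee_rot: [2.078, 2.349, -0.007]
ft_force: [-1.3, -16.9, -0.2]
finger_gap: -0.002
clock: 38.95
tcp_pos: [571.6, -35.7, 45.6]
ee_rot: [2.077, 2.347, -0.01]
ft_force: [-1.2, -22.2, 0.1]
finger_gap: -0.002
clock: 39.2
tcp_pos: [571.6, -35.5, 45.8]
ee_rot: [2.077, 2.345, -0.013]
ft_force: [-1.0, -28.1, 1.4]
finger_gap: 0.006
```

The frame is firmly against the long fence: it resists 28 N without moving. Next the -x side.

```bash
python3 -m pendant '[{"xyz":[-1.2,0,0],"yaw":0,"hand":0},{"xyz":[-1,0,-4],"yaw":0,"hand":0},{"xyz":[0,-4,-2],"yaw":0,"hand":0},{"xyz":[0,-5,0],"yaw":0,"hand":0},{"xyz":[3,0,0],"yaw":0,"hand":0},{"xyz":[3,0,0],"yaw":0,"hand":0},{"xyz":[0,0,0],"yaw":0,"hand":0}]'
python3 -c "
from h import *
info();plan(stage(-50,49,44),SA+np.pi/2)"
```

```text
clock: 40.08
tcp_pos: [475.9, -1.3, 105.1]
ee_rot: [-2.075, -2.358, -0.001]
ft_force: [0.4, -0.5, 0.9]
finger_gap: 0.004
t 40.08 tcp [475.9  -1.3 105.1] stage [-64.   49.4] ang 1.698 F [ 0.4 -0.5  0.9] gap 0.004
t 40.08 yaw 0.001 then shift cm x -0.04 y 1.40 z 6.11 F [ 0.4 -0.5  0.9] gap 0.004
```

```bash
python3 -m pendant '[{"xyz":[0,0.5,3],"yaw":0,"hand":0},{"xyz":[0,0,3],"yaw":0,"hand":0},{"xyz":[0,0.8,0],"yaw":0,"hand":0},{"xyz":[0,0.8,0],"yaw":0,"hand":0},{"xyz":[0,0.5,0],"yaw":0,"hand":0},{"xyz":[0,0,0],"yaw":0,"hand":0}]'
python3 -m pendant '[{"xyz":[0,0.2,0],"yaw":0,"hand":0},{"xyz":[0,0,0],"yaw":0,"hand":0}]'
python3 -m pendant '[{"xyz":[0,0.15,0],"yaw":0,"hand":0},{"xyz":[0,0,0],"yaw":0,"hand":0}]'
python3 -c "
from h import *
info()"
```

```text
clock: 40.83
tcp_pos: [503.3, 0.4, 45.8]
ee_rot: [2.077, 2.355, 0.001]
ft_force: [0.1, -0.3, -0.0]
finger_gap: -0.004
clock: 41.08
tcp_pos: [504.3, 0.7, 45.2]
ee_rot: [2.078, 2.356, 0.0]
ft_force: [-0.5, 0.5, -0.4]
finger_gap: 0.002
clock: 41.32
tcp_pos: [505.8, 0.9, 45.1]
ee_rot: [2.078, 2.356, 0.0]
ft_force: [-0.4, -0.0, 0.3]
finger_gap: -0.0
t 41.33 tcp [505.8   0.9  45.1] stage [-34.1  47.8] ang 1.696 F [-0.4 -0.   0.3] gap -0.0
```

```bash
python3 -m pendant '[{"xyz":[0,0.15,0],"yaw":0,"hand":0},{"xyz":[0,0,0],"yaw":0,"hand":0}]'
python3 -m pendant '[{"xyz":[0,0.15,0],"yaw":0,"hand":0},{"xyz":[0,0,0],"yaw":0,"hand":0}]'
python3 -m pendant '[{"xyz":[0,0.15,0],"yaw":0,"hand":0},{"xyz":[0,0,0],"yaw":0,"hand":0}]'
```

```text
clock: 41.58
tcp_pos: [506.6, 1.1, 44.9]
ee_rot: [-2.078, -2.355, 0.001]
ft_force: [-3.2, -1.0, 1.3]
finger_gap: -0.003
clock: 41.82
tcp_pos: [506.7, 1.1, 44.8]
ee_rot: [-2.077, -2.354, 0.004]
ft_force: [-8.5, -1.6, 6.3]
finger_gap: -0.004
clock: 42.08
tcp_pos: [506.7, 1.2, 44.6]
ee_rot: [-2.076, -2.353, 0.008]
ft_force: [-12.8, -2.8, 10.3]
finger_gap: 0.0
```

The stop is at the same place as with the plate alone (506.7 against 507.0), so plate and frame are both against the short fence. Retract and take a final look.

```bash
python3 -m pendant '[{"xyz":[0,-1.2,0],"yaw":0,"hand":0},{"xyz":[0,-2,-4],"yaw":0,"hand":0},{"xyz":[0,-4,-5],"yaw":0,"hand":0},{"xyz":[-5,-4,-2],"yaw":0,"hand":0},{"xyz":[-6,-2,0],"yaw":0,"hand":0},{"xyz":[-6,0,0],"yaw":0,"hand":0},{"xyz":[0,0,0],"yaw":0,"hand":0}]'
python3 -c "
from h import *
info()
s=grab_frame('scene')[:,:,::-1]
cv2.imwrite('pics/e.png',s);crop(s,300,210,380,280,9,'pics/e1.png')
t=grab_frame('top')[:,:,::-1]
cv2.imwrite('pics/et.png',t)
crop(t,290,200,350,265,10,'pics/e1t.png')
a=cv2.imread('pics/top0.png')
d=cv2.absdiff(a,t).max(2); d=(d>60).astype(np.uint8)*255; cv2.imwrite('pics/ed.png',d)"
```

```text
clock: 42.95
tcp_pos: [404.6, -183.1, 152.9]
ee_rot: [2.082, 2.348, 0.0]
ft_force: [-0.6, 0.1, 0.1]
finger_gap: 0.0
t 42.95 tcp [ 404.6 -183.1  152.9] stage [-157.6 -122.1] ang 1.691 F [-0.6  0.1  0.1] gap 0.0
```

View pics/e1.png

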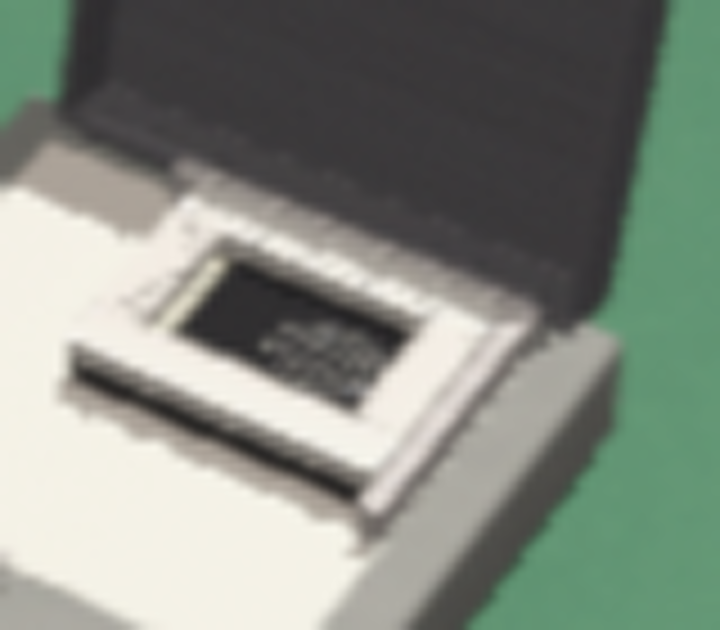

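View pics/e1t.png

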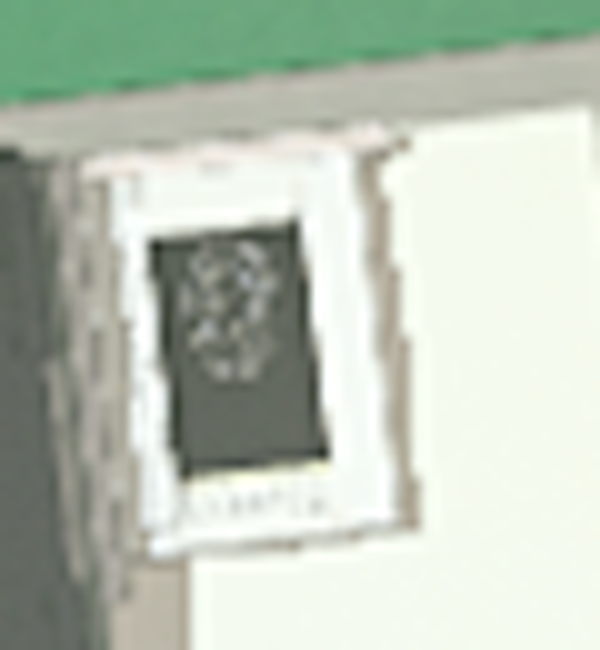

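View pics/ed.png

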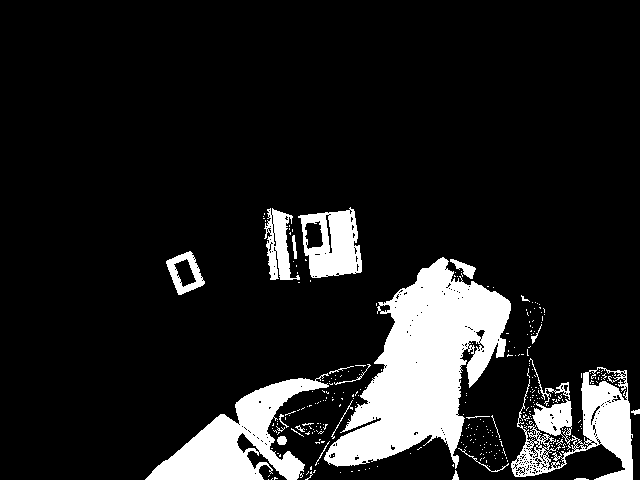

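The frame is flush with both fences, with the plate's dark edge an even band below it. The difference image shows no bystander shifted. Handing in.

```bash
python3 -c "
from bench import *
print(finish_job())"
```

```text
the job is handed in; nothing more can be done
None
```

I handed the job in at about 43 s of the 69 s allowed; no verdict was reported. I slid the latch aside and the cover swung open. I laid the middle-sized lift plate in the corner and pushed it against both fences. The scale frame went on top, squared against the same two fences.

**What the last checks showed**
- **Short fence:** pushing from the -x side stopped at the same place with the frame on (506.7 mm) as with the plate alone (507.0 mm).
- **Long fence:** the frame held firm against a 28 N push. That push touched only the frame. The plate had seated here earlier, at about 10 N, and was not pushed again on this side.
- **Final pictures:** the frame lies flush in the corner, the cover is open and the gripper is clear.
- **Bystanders:** none in view had moved. In the last top picture the arm hid the caliper, so I could not check it directly.

**What failed or disagreed**
- **Two slips on the way:** one slide of the plate first went the wrong way and touched nothing. The frame's first slide stuck about 4–5 mm short of the short fence, probably a fingertip dragging on the plate; lifting it 1.5 mm freed it.
- **One bad reading:** after placing, one frame corner read about 8 mm off in y, at the edge in the cover's shadow. The other two corners agreed to within 2 mm, and the later pushes showed the frame seated.

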